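Put the cleaning things back on their outlines

ROBOT

A 6-joint arm with a two-finger parallel gripper is mounted at the origin on the work surface. World frame = base frame: x ahead of the robot, y to its left, z up, the work surface at z = 0. Lengths are in m, angles in rad, forces in N, time in s.
With the tool pointing down it reaches from about 0.425 to 0.95 m from the base axis. Payload 3.5 kg.
Tool frame: the origin (TCP) lies on the mounting face of the last link; the fingertips stand 173 mm ahead of it and the grasp point (between the pads) lies 155 mm ahead of it; z points along the fingers, x is the direction in which the jaws open and shut, and the axes are right-handed (so a half turn about z gives the same grasp; the last joint's range is limited). The gripper opens to 85 mm and grips with 20 to 120 N. Pads are 22 mm wide; open, the fingers measure 114 mm over their backs; the gripper's body (76 mm by 85 mm) begins 54 mm behind the grasp point. The pads swing forward as they close: fully open they stand 13 mm farther back than shut.
Start: joints at [1.058, 0.286, 1.577, -0, 1.279, -0.15], TCP at [0.24, 0.631, 0.405] pointing down, gripper open.
Joint ranges: [-2.77, 2.77], [-0.9, 2.22], [0.21, 2.48], [-1.53, 4.67], [0.24, 2.81], [-2.84, 2.84]. Speed limits (rad/s): [2.79, 2.79, 3.14, 3.14, 3.14, 3.14].

INTERFACE

Orientations are given as a unit quaternion [x, y, z, w].
In Python, from plant import get_state, read_camera, sign_off gives the robot as it stands.
- The arm moves only by the shell command python3 -m jog 'ROWS' [FORCE]. ROWS is JSON, a list of rows, each an object of numbers: "grip": the closure, from 0 (fully open) to 1 (shut); "x", "y", "z": the shift along the tool's x, y, z in mm; "rx", "ry", "rz": the turn, a rotation vector about the tool's x, y, z in degrees. A call has 1 to 8 rows; each row shifts and turns the commanded pose from where the row before left it, along the tool's axes as they then stand; what a row does not reach is not made up. A row lasts 1/12 s, in which the tool goes at most 41.7 mm and 7.16 degrees, less where a joint would pass 70% of its speed; a pose out of reach is approached as far as the arm can. A call with a gripper value outside its range is refused whole. The fingers move at their own pace and stop on an object; FORCE is the grip in N (left out, the last holds). Time passes only in rows, so rows that do not move let the fingers close. It gives the time, the measured TCP pose, the force and the opening at its end, in the units of the state.
- get_state(): the state, without advancing time (a new reading comes with each control period).
- read_camera(name): name is "scene" or "top" or "wrist"; returns a dict with "frame" (384x512x3 uint8, red, green, blue), "intrinsics" (3x3 intrinsics, pixels), "R" (3x3) and "t" (3): a world point X has camera coordinates R X + t. Camera axes: x right, y down, z forward; pixel columns grow to the right and rows downward; lengths in m; the calibration is good to about 2 mm. A picture is of the moment at which its call begins. There is no depth.
- sign_off(): hands the job in, once; it reports no verdict.
The state is a dict: "time": time; "qpos": joint angles; "dq": joint speeds; "joint_efforts": joint torques, N m; "eef_pos": TCP position; "tcp_rot": TCP orientation; "contact_force": force on the tool from outside, world axes, zero at the start; "wrist_torque": the same for the moment, N m; "opening": opening from 0.0 (shut) to 1.0 (fully open).
Only numpy, scipy, OpenCV 4.12 (cv2) and the standard library are available. Lean on these libraries where they do the work, as an engineer would, in place of code of your own. Each camera call takes 0.05 s, during which the arm holds its last target.

TASK

Put the scouring pad tin, the vinegar bottle, the spray bottle and the hand brush each back on the blue pad whose outline fits its foot, standing flat (the brush bristles down), centred, and the spray bottle and brush lined up lengthwise with their outlines; either way round is fine. Keep both bottles upright all the way, and leave the jar and the carton where they are.

Things in the scene. Friction and masses are not known exactly. Their poses are not given: they have to be found in the camera images.
- tin: Steel scouring pad tin: plain low round tin, 66 mm diameter, 34 mm high, standing upright, about 0.09 kg. Origin: centre of its underside; z up. The ten listed things start in any mixture of places on the board, about 120 mm or more between neighbouring centres.
- vinegar: Glass vinegar bottle: round brown bottle with paper label and white twist cap, standing. Body 50 mm diameter up to 80 mm high, tapering to a 26 mm neck at 107 mm; cap 30 mm diameter from 116 to 140 mm height, the top. About 0.26 kg. Can be held by the cap. Origin: centre of its underside; z up.
- spray: Empty white spray bottle with grey trigger head, standing. Body 74 mm along its x, 46 mm along its y, up to 105 mm; shoulder and 26 mm neck to 149 mm; head a grey block 62 mm (x) by 24 mm (y), centred over the foot, from 149 to 175 mm height, the top. Thin nozzle and trigger stick out to -x. About 0.075 kg. Can be held by the head across y. Origin: centre of its underside; z up.
- brush: Small hand brush lying bristles down: wooden back 120 mm along its own x, 42 mm along its y, from 26 to 42 mm height (the top), over stiff bristles 36 mm wide. About 0.11 kg. Origin: centre of its underside; z up.
- pad_tin: Pad for the tin: the larger round pad, 90 mm diameter, outline 66 mm. All four pads are pale blue plastic, 5 mm thick, fixed to the board, with the outline of the foot of their thing drawn as a dark line and a 12 mm margin of pad outside the line. Origin: centre of its underside, on the board, so its top is 5 mm above; z up.
- pad_vinegar: Pad for the vinegar bottle: the smaller round pad, 74 mm diameter, outline 50 mm. All four pads are pale blue plastic, 5 mm thick, fixed to the board, with the outline of the foot of their thing drawn as a dark line and a 12 mm margin of pad outside the line. Origin: centre of its underside, on the board, so its top is 5 mm above; z up.
- pad_spray: Pad for the spray bottle: the shorter oblong pad, 98 mm along its x by 70 mm along its y, outline 74 by 46 mm. All four pads are pale blue plastic, 5 mm thick, fixed to the board, with the outline of the foot of their thing drawn as a dark line and a 12 mm margin of pad outside the line. Origin: centre of its underside, on the board, so its top is 5 mm above; z up.
- pad_brush: Pad for the brush: the long oblong pad, 144 mm along its x by 66 mm along its y, outline 120 by 42 mm. All four pads are pale blue plastic, 5 mm thick, fixed to the board, with the outline of the foot of their thing drawn as a dark line and a 12 mm margin of pad outside the line. Origin: centre of its underside, on the board, so its top is 5 mm above; z up.
- jar: White round jar with a cork lid, 58 mm diameter, 72 mm high, loose; a bystander among the things, to be left alone. Origin: centre of its underside; z up.
- carton: Brown cardboard carton with a pale band, 62 by 45 mm, 60 mm high, loose; a bystander among the things, to be left alone. Origin: centre of its underside; z up.
Mind the look-alikes: they are no part of the job. Leave any red look-alike of the vinegar alone.

How it is judged:
At the end, for the whole second after the job is handed in: Each of the four rests on its own pad: centre within 12 mm of the pad's, underside 2 to 9 mm above the pad's underside, upright within 0.1 rad, spray bottle and brush along the pad's x within 0.2 rad (either way round), all at rest; jar and carton within 20 mm of their starts (horizontal distance between tin and pad_tin below 0.012 m and z of tin in the frame of pad_tin between 0.002 and 0.009 m and angle between each of tin, vinegar, spray, brush's own z axis and vertical below 0.1 rad and linear speed of each of tin, vinegar, spray, brush below 0.02 m/s and angular speed of each of tin, vinegar, spray, brush below 0.2 rad/s and horizontal distance between vinegar and pad_vinegar below 0.012 m and z of vinegar in the frame of pad_vinegar between 0.002 and 0.009 m and horizontal distance between spray and pad_spray below 0.012 m and z of spray in the frame of pad_spray between 0.002 and 0.009 m and angle between the x axis of spray and the x axis of pad_spray, either way round below 0.2 rad and horizontal distance between brush and pad_brush below 0.012 m and z of brush in the frame of pad_brush between 0.002 and 0.009 m and angle between the x axis of brush and the x axis of pad_brush, either way round below 0.2 rad and not (distance of jar from where it was at the start of the episode above 0.02 m) and not (distance of carton from where it was at the start of the episode above 0.02 m)); the robot touches nothing.
It fails at once if the jar or the carton is pushed more than 20 mm from where it stood (distance of any of jar, carton from where it was at the start of the episode above 0.02 m).
It fails at once if the vinegar bottle or the spray bottle is tipped by more than 0.6 rad (35 degrees) (angle between any of vinegar, spray's own z axis and vertical above 0.6 rad).
It also fails if it takes over 112 s, if anything falls off the work surface, if the arm or the gripper's body presses on something with over 40 N, if the wrist force passes 120 N, or if a joint passes its speed limit or range.

## Working session

There is one attempt and no reset: what is moved stays moved. The work goes in short steps, Python scripts to look and compute and a shell command to move; the robot and the scene stay as the last step left them, time stands still between calls to the robot, and variables do not carry over. Pictures are saved under pics/ and viewed, and the job is handed in when it is done.

```bash
ls; mkdir -p pics; python3 - <<'E'
from plant import get_state, read_camera
import cv2
s=get_state(); print(s)
for n in ["scene","top","wrist"]:
    c=read_camera(n); cv2.imwrite(f"pics/{n}0.png",c["frame"][:,:,::-1]); print(n,c["intrinsics"],c["R"],c["t"])
E
```

```text
pics
{'time': 0.0, 'qpos': array([ 1.05798887e+00,  2.87164544e-01,  1.57817074e+00, -2.52256238e-05,
        1.27858667e+00, -1.49976141e-01]), 'dq': array([ 2.06243404e-03, -3.44094225e-03, -5.21663131e-04, -8.27807335e-05,
        1.10058471e-03,  4.33066620e-04]), 'joint_efforts': array([ 7.52000124e-04, -4.05986989e+01, -2.92627537e+01, -1.46725638e-04,
        5.94340148e-03, -7.51590683e-07]), 'eef_pos': array([0.23940683, 0.6308482 , 0.40335084]), 'tcp_rot': array([ 8.23077755e-01,  5.67927506e-01, -1.04137541e-03,  5.21632240e-04]), 'contact_force': array([-0.1991735 , -0.71468868, -0.9873685 ]), 'wrist_torque': array([-0.00015801, -0.0029574 ,  0.03084009]), 'opening': 0.9989533515173913}
scene [[368.54459822   0.         259.08593654]
 [  0.         368.54459822 192.32579584]
 [  0.           0.           1.        ]] [[-0.89184286  0.45231618  0.00513689]
 [ 0.261817    0.52542498 -0.80955571]
 [-0.3688742  -0.72065156 -0.58702058]] [ 0.5125386  -0.12575716  1.34025583]
top [[400.76679693   0.         255.53106982]
 [  0.         400.76679693 195.00431157]
 [  0.           0.           1.        ]] [[ 9.86543826e-03 -9.99951196e-01  5.28817287e-04]
 [-9.74513027e-01 -9.73299147e-03 -2.24119677e-01]
 [ 2.24113886e-01  1.69569950e-03 -9.74561486e-01]] [0.02972118 0.59949362 0.8034597 ]
wrist [[298.68549618   0.         256.42523822]
 [  0.         298.68549618 194.64699402]
 [  0.           0.           1.        ]] [[ 0.35464104  0.93499898 -0.00257658]
 [ 0.88602937 -0.33518437  0.32031765]
 [ 0.29863305 -0.11588071 -0.94730669]] [-0.67404366 -0.04153311  0.38045782]
```

View pics/top0.png

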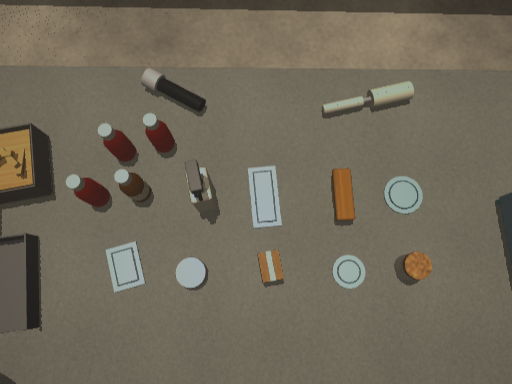

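View pics/scene0.png

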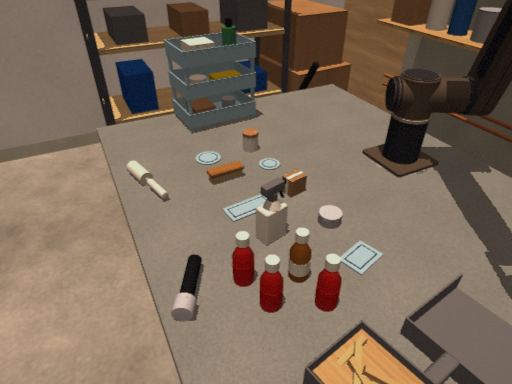

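View pics/wrist0.png

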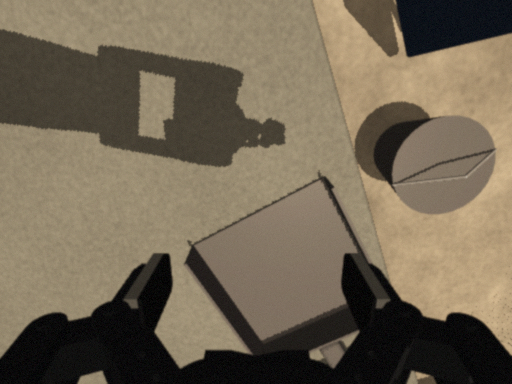

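Top view: pads are at about (264,196) brush, (403,195) tin, (349,271) vinegar and (125,266) spray. The things are the brown vinegar bottle with its cap at (123,177), spray head (195,178), brush (343,195), tin (191,272), jar (418,265) and carton (271,266). Three red look-alikes stand around the vinegar.

```bash
cat > h.py <<'E'
import numpy as np, cv2
from plant import get_state, read_camera
def ray(c,px,z):
    K,R,t=c["intrinsics"],c["R"],c["t"]
    d=R.T@np.linalg.solve(K,np.array([px[0],px[1],1.0])); o=-R.T@t
    return o+d*(z-o[2])/d[2]
def proj(c,X):
    p=c["intrinsics"]@(c["R"]@np.array(X)+c["t"]); return p[:2]/p[2]
def blob(mask):
    n,l,st,ce=cv2.connectedComponentsWithStats(mask.astype(np.uint8))
    return [(st[i],ce[i],(l==i)) for i in range(1,n) if st[i][4]>60]
def rect(c,m,z):
    cs,_=cv2.findContours(m.astype(np.uint8),cv2.RETR_EXTERNAL,cv2.CHAIN_APPROX_NONE)
    k=max(cs,key=cv2.contourArea)[:,0,:]
    P=np.array([ray(c,p,z)[:2] for p in k])
    (cx,cy),(w,h),a=cv2.minAreaRect((P*1000).astype(np.float32))
    if w<h: w,h,a=h,w,a+90
    return cx,cy,w,h,((a+90)%180)-90
E
python3 - <<'E'
from h import *
c=read_camera("top"); f=c["frame"]; hsv=cv2.cvtColor(f,cv2.COLOR_RGB2HSV)
for p in [(403,180),(118,250),(343,195),(191,272),(195,178),(123,177),(418,265),(264,270),(300,300),(135,187),(205,200)]:
    print(p,hsv[p[1],p[0]])
cv2.imwrite("pics/topz.png",cv2.resize(f[120:300,60:260,::-1],None,fx=4,fy=3.3,interpolation=cv2.INTER_CUBIC)[:, :800])
E
```

```text
(403, 180) [ 81  33 131]
(118, 250) [ 81  23 154]
(343, 195) [ 15 185 153]
(191, 272) [ 92  20 176]
(195, 178) [ 17  42 114]
(123, 177) [ 78  19 174]
(418, 265) [ 14 159 157]
(264, 270) [ 15 149 144]
(300, 300) [ 21  47 115]
(135, 187) [ 13 145  60]
(205, 200) [19 54 90]
```

View pics/topz.png

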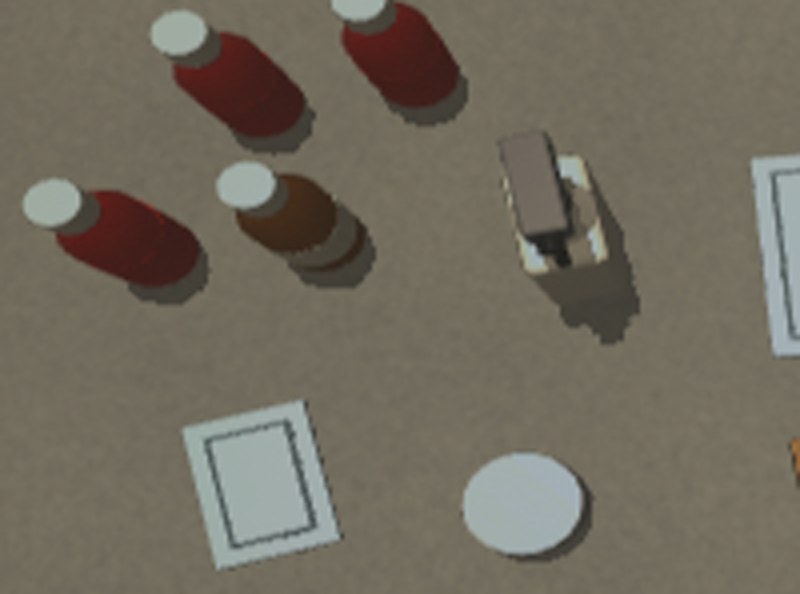

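The zoom shows the cap discs, the pads and the grey head block clearly. The spray nozzle points down in the image. I'll measure each one.

```bash
python3 - <<'E'
from h import *
c=read_camera("top"); f=c["frame"]; hsv=cv2.cvtColor(f,cv2.COLOR_RGB2HSV)
H,S,V=hsv[...,0],hsv[...,1],hsv[...,2]
m=((H>65)&(H<110)&(V>115)).astype(np.uint8); m=cv2.morphologyEx(m,cv2.MORPH_CLOSE,np.ones((3,3),np.uint8))
print("white/blue: px area | at z=5mm rect | z=34 | z=140")
for st,ce,b in blob(m):
    print(ce.round(1),st[4],*[np.round(rect(c,b,z),1) for z in (.005,.034,.14)])
print("orange")
m=(H>8)&(H<20)&(S>110)&(V>95)
for st,ce,b in blob(m): print(ce.round(1),st[4],*[np.round(rect(c,b,z),1) for z in (.042,.06,.072)])
print("head")
roi=np.zeros_like(H,bool); roi[150:205,180:210]=1
fr=f.astype(int)
print(hsv[160:200:3,195].tolist()); print(hsv[175,180:212].tolist())
E
```

```text
white/blue: px area | at z=5mm rect | z=34 | z=140
[149.3 119.3] 118 [800.3 297.7  29.4  29.3   3.8] [787.7 289.4  28.5  28.3   3.8] [741.6 258.7  25.1  24.9   3.8]
[106.1 130.6] 62 [770.7 399.9  28.5  19.7 -24.9] [759.1 388.3  27.6  19.  -24.9] [716.4 345.8  24.3  16.8 -24.9]
[264.1 196.8] 1690 [611.4  15.9 143.9  66.2   6.5] [604.8  16.5 139.4  64.1   6.5] [580.7  18.6 122.6  56.4   6.5]
[121.2 175.9] 139 [656.6 353.9  30.2  28.3   4.7] [648.6 343.7  29.2  27.4   4.7] [619.2 306.6  25.7  24.1   4.7]
[ 75.2 180.6] 65 [644.  460.   29.1  16.4   6.4] [636.4 446.5  28.2  15.9   6.4] [608.5 397.   24.8  14.    6.4]
[402.9 194.4] 1121 [ 619.3 -308.6   88.1   87.8  -63.5] [ 612.4 -297.7   85.3   85.   -63.5] [ 587.4 -257.9   75.1   74.8  -63.5]
[124.8 266.5] 1371 [446.9 327.5  97.8  69.6  16.9] [445.5 318.2  94.7  67.4  16.9] [440.5 284.1  83.3  59.3  16.9]
[348.3 271.3] 852 [ 441.5 -173.1   72.1   70.4  -89.4] [ 440.3 -166.5   69.8   68.2  -89.4] [ 435.9 -142.4   61.5   60.   -89.4]
[190.2 272.1] 700 [435.7 179.6  65.5  63.2  46.8] [434.7 174.9  63.4  61.2  46.8] [431.  158.   55.8  53.9
[... 601 characters left out ...]
  54.    -4.2]
head
[[17, 42, 97], [17, 43, 113], [17, 41, 112], [17, 41, 113], [16, 42, 114], [17, 41, 113], [16, 42, 114], [19, 42, 114], [17, 42, 115], [16, 42, 115], [16, 39, 72], [30, 20, 39], [20, 19, 40], [92, 19, 176]]
[[21, 46, 116], [21, 46, 116], [21, 46, 112], [23, 47, 114], [23, 47, 114], [20, 49, 94], [32, 42, 164], [22, 37, 103], [17, 43, 112], [18, 41, 111], [17, 41, 112], [17, 41, 112], [18, 41, 112], [17, 41, 113], [17, 41, 113], [17, 41, 113], [15, 40, 114], [17, 40, 114], [15, 40, 103], [17, 35, 66], [20, 41, 56], [21, 51, 80], [20, 54, 85], [43, 14, 127], [65, 10, 154], [45, 31, 163], [25, 48, 164], [21, 56, 104], [21, 50, 71], [22, 46, 99], [23, 46, 111], [21, 47, 114]]
```

```bash
python3 - <<'E'
from h import *
c=read_camera("top"); f=c["frame"]; hsv=cv2.cvtColor(f,cv2.COLOR_RGB2HSV)
H,S,V=[hsv[...,i] for i in range(3)]
roi=np.zeros_like(H,bool); roi[152:205,180:212]=1
m=(roi&(H<20)&(S<45)&(V>88)&(V<125)).astype(np.uint8)
m=cv2.morphologyEx(m,cv2.MORPH_OPEN,np.ones((3,3),np.uint8))
for st,ce,b in blob(m): print("head",ce,st,np.round(rect(c,b,.175),1))
# pale foot/body region
m=(V>130)&(S<60)
for (n,u,v) in [("vin",122,176),("r1",149,119),("r2",105,130),("r3",74,181)]:
    r=np.zeros_like(H,bool); r[v-14:v+15,u-14:u+15]=1
    for st,ce,b in blob((r&m)): print(n,ce.round(1),st[4],np.round(rect(c,b,.14),1), ray(c,ce,.14)[:2].round(4))
s=read_camera("scene"); 
for n,X in dict(vin=(.619,.307,.14),head=(.6,.18,.175),brush=(.611,-.161,.042),tin=(.435,.175,.034)).items(): print(n,proj(s,X).round(1))
cv2.imwrite("pics/sc1.png",cv2.resize(s["frame"][160:290,210:370,::-1],None,fx=5,fy=4.6,interpolation=cv2.INTER_CUBIC))
E
```

```text
head [192.68882175 174.75226586] [185 160  16  30 331] [613.4 156.8  59.3  21.7  14.1]
vin [120.9 175.5] 169 [620.2 306.8  28.5  27.1 -89.4] [0.6201 0.3069]
r1 [149.2 118.9] 147 [742.7 257.9  27.3  26.8 -89.4] [0.7429 0.2583]
r2 [104.1 129.2] 149 [719.  349.8  29.2  26.8 -40.1] [0.719 0.35 ]
r3 [ 72.5 180.7] 163 [607.9 403.   29.2  26.    6.6] [0.6083 0.4031]
vin [304.7 230.7]
head [283.9 185.8]
brush [227.  166.5]
tin [331.8 211.1]
```

View pics/sc1.png

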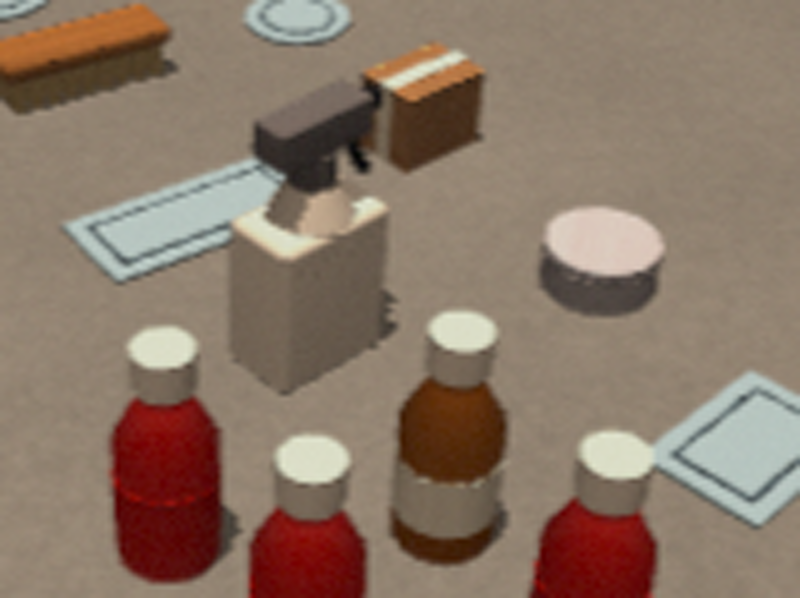

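```bash
python3 - <<'E'
from h import *
s=read_camera("scene"); f=s["frame"]; hsv=cv2.cvtColor(f,cv2.COLOR_RGB2HSV)
H,S,V=[hsv[...,i] for i in range(3)]
for p in [(270,163),(361,257),(331,210),(302,232),(280,188),(285,180)]: print(p,hsv[p[1],p[0]])
m=((H>70)&(H<110)&(V>120)&(S>10)).astype(np.uint8); m[:140]=0;m=cv2.morphologyEx(m,cv2.MORPH_CLOSE,np.ones((3,3),np.uint8))
for st,ce,b in blob(m): print(ce.round(1),st[4],np.round(rect(s,b,.005),1))
m=((V>175)&(S<60))
for st,ce,b in blob(m):
    if ce[1]>200: print("pale",ce.round(1),st[4],np.round(rect(s,b,.14),1),np.round(rect(s,b,.034),1))
m=((H>8)&(H<20)&(S>130)&(V>110)); m[:140]=0
for st,ce,b in blob(m): print("orange",ce.round(1),st[4],np.round(rect(s,b,.042),1))
E
```

```text
(270, 163) [ 77  18 197]
(361, 257) [ 77  18 197]
(331, 210) [ 13  37 219]
(302, 232) [ 33  25 222]
(280, 188) [ 4 44 46]
(285, 180) [ 0 22 23]
[207.6 157.5] 233 [ 627.7 -305.    83.9   77.5  -26.4]
[269.1 163.5] 163 [ 449.1 -170.    64.1   60.4  -26.4]
[244.  207.5] 519 [622.3  18.1 136.4  63.6   6.4]
[360.4 257. ] 748 [454.5 329.1  96.8  68.1  16.9]
pale [239.8 208.1] 133 [695.8 172.7 103.4  50.7   6. ] [639.4  50.1 123.6  60.6   6. ]
pale [251.1 207.2] 342 [689.6 191.6  89.4  67.3   5.4] [631.9  72.7 106.8  80.4   5.4]
pale [330.3 211.8] 271 [529.6 278.   53.2  52.  -26.5] [440.7 175.9  63.6  62.1 -26.5]
pale [302.1 231.3] 91 [624.9 305.3  26.4  26.3  58.5] [554.6 208.6  31.6  31.5  58.5]
pale [242. 235.] 101 [748.6 257.4  28.2  25.4 -26.6] [702.5 151.3  33.7  30.4 -26.6]
pale [351.3 257.2] 380 [572.6 414.9  97.9  75.2  16.4] [492.1 339.6 117.   89.8  16.4]
pale [360.3 255.9] 306 [558.5 421.5  54.2  32.   17. ] [475.2 347.5  64.8  38.2  17. ]
pale [272.1 259.3] 124 [723.4 349.   28.2  27.4 -26.6] [672.4 260.8  33.8  32.7 -26.6]
pale [182.6 300.6] 233 [914.1 366.1  32.4  29.7  63.3] [900.3 281.3  38.8  35.5  63.3]
orange [224.5 167.9] 251 [ 621.1 -157.5  115.1   43.4    2.7]
orange [363.6 363.9] 3238 [661.6 589.1 137.8 135.3  11.4]
```

```bash
python3 -m jog '[{"rz":-6.9},{"rz":-6.9},{"rz":-7.0},{"x":-38,"y":16.5},{"x":-38,"y":16.5},{"x":-38,"y":16.5},{"x":-38,"y":16.5},{"x":-38,"y":16.5}]'; python3 -m jog '[{"x":-38,"y":16.5},{"x":-38,"y":16.5},{"x":-38,"y":16.5},{"x":-38,"y":16.5},{"x":-38,"y":16.5},{"x":-38,"y":16.5},{"x":-36,"y":16.5},{}]'
cat >> h.py <<'E'
def where():
    from scipy.spatial.transform import Rotation
    s=get_state(); R=Rotation.from_quat(s["tcp_rot"]).as_matrix()
    print("t",round(s["time"],2),"tcp",(s["eef_pos"]*1000).round(1),"yaw",np.degrees(np.arctan2(R[1,0],R[0,0])).round(2),"tilt",np.degrees(np.arccos(-R[2,2])).round(2),"open",round(s["opening"]*85,1),"F",s["contact_force"].round(1))
    return s
def wr(n):
    c=read_camera("wrist"); cv2.imwrite(f"pics/{n}.png",c["frame"][:,:,::-1]); return c
E
python3 - <<'E'
from h import *
where(); c=wr("w1"); print("cam",(-c["R"].T@c["t"]).round(3))
E
```

```text
t 0.4 tcp [239.5 631.  404.5] yaw 69.21 tilt 0.02 open 85.2 F [-0.2  0.5  0.6]
cam [0.162 0.661 0.373]$[0]: bad value
$[0]: bad value
```

View pics/w1.png

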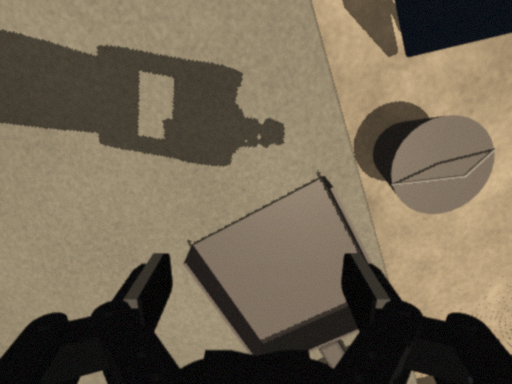

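The call was refused, probably because each row needs "grip". The wrist view still shows the tray on the left. I'll retry with grip in every row.

```bash
python3 -m jog '[{"grip":0,"rz":-6.9},{"grip":0,"rz":-6.9},{"grip":0,"rz":-7.0},{"grip":0,"x":-38,"y":16.5},{"grip":0,"x":-38,"y":16.5},{"grip":0,"x":-38,"y":16.5},{"grip":0,"x":-38,"y":16.5},{"grip":0,"x":-38,"y":16.5}]' && python3 -m jog '[{"grip":0,"x":-38,"y":16.5},{"grip":0,"x":-38,"y":16.5},{"grip":0,"x":-38,"y":16.5},{"grip":0,"x":-38,"y":16.5},{"grip":0,"x":-38,"y":16.5},{"grip":0,"x":-38,"y":16.5},{"grip":0,"x":-36,"y":16.5},{"grip":0}]'
python3 - <<'E'
from h import *
where(); c=wr("w2"); print("cam",(-c["R"].T@c["t"]).round(3))
E
```

```text
t 0.45 tcp [239.5 631.  404.6] yaw 69.21 tilt 0.01 open 85.0 F [-0.3 -0.1 -0.1]
cam [0.162 0.661 0.373]$[0]: bad value
```

View pics/w2.png

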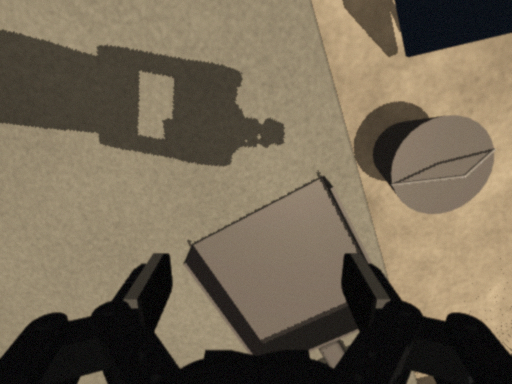

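Still refused, so I'll try giving all seven fields in each row.

```bash
python3 -m jog '[{"grip":0,"x":0,"y":0,"z":0,"rx":0,"ry":0,"rz":-6.9},{"grip":0,"x":0,"y":0,"z":0,"rx":0,"ry":0,"rz":-6.9},{"grip":0,"x":0,"y":0,"z":0,"rx":0,"ry":0,"rz":-7}]'; python3 -m jog --help | head -20
```

```text
time: 0.75
eef_pos: [0.2395, 0.6311, 0.4048]
tcp_rot: [0.705, 0.709, 0.0, -0.0]
contact_force: [-1.1, -0.4, -0.9]
opening: 1.0invalid input: not JSON, or not a number
```

```bash
python3 -m jog '[{"grip":0,"x":-38,"y":16.5,"z":0,"rx":0,"ry":0,"rz":0},{"grip":0,"x":-38,"y":16.5,"z":0,"rx":0,"ry":0,"rz":0},{"grip":0,"x":-38,"y":16.5,"z":0,"rx":0,"ry":0,"rz":0},{"grip":0,"x":-38,"y":16.5,"z":0,"rx":0,"ry":0,"rz":0},{"grip":0,"x":-38,"y":16.5,"z":0,"rx":0,"ry":0,"rz":0},{"grip":0,"x":-38,"y":16.5,"z":0,"rx":0,"ry":0,"rz":0}]' && python3 -m jog '[{"grip":0,"x":-38,"y":16.5,"z":0,"rx":0,"ry":0,"rz":0},{"grip":0,"x":-38,"y":16.5,"z":0,"rx":0,"ry":0,"rz":0},{"grip":0,"x":-38,"y":16.5,"z":0,"rx":0,"ry":0,"rz":0},{"grip":0,"x":-38,"y":16.5,"z":0,"rx":0,"ry":0,"rz":0},{"grip":0,"x":-38,"y":16.5,"z":0,"rx":0,"ry":0,"rz":0},{"grip":0,"x":-36,"y":16.5,"z":0,"rx":0,"ry":0,"rz":0},{"grip":0,"x":0,"y":0,"z":0,"rx":0,"ry":0,"rz":0},{"grip":0,"x":0,"y":0,"z":0,"rx":0,"ry":0,"rz":0}]'
python3 - <<'E'
from h import *
where(); c=wr("w3"); print("cam",(-c["R"].T@c["t"]).round(3))
E
```

```text
time: 1.25
eef_pos: [0.3388, 0.4013, 0.4049]
tcp_rot: [0.707, 0.707, 0.0, 0.0]
contact_force: [1.3, 0.8, 0.4]
opening: 1.0
time: 1.92
eef_pos: [0.4384, 0.1753, 0.4051]
tcp_rot: [0.709, 0.705, 0.0, 0.0]
contact_force: [0.5, 0.7, 0.9]
opening: 1.0
t 1.92 tcp [438.4 175.3 405.1] yaw 89.74 tilt 0.04 open 85.0 F [0.5 0.7 0.9]
cam [0.356 0.176 0.373]
```

View pics/w3.png

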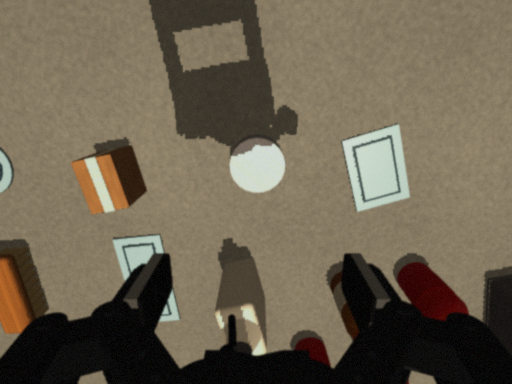

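Wrist view: tin at (257,165), spray pad at (377,168), carton at (110,178), brush pad partly hidden. I'll measure the tin and spray pad from here and compare with the top and scene readings.

```bash
cat >> h.py <<'E'
def pale(c,z,roi=None,vmin=120,hue=(60,115)):
    f=c["frame"]; hsv=cv2.cvtColor(f,cv2.COLOR_RGB2HSV); H,S,V=[hsv[...,i] for i in range(3)]
    m=((H>hue[0])&(H<hue[1])&(V>vmin)).astype(np.uint8); m=cv2.morphologyEx(m,cv2.MORPH_CLOSE,np.ones((3,3),np.uint8))
    for st,ce,b in blob(m):
        if st[4]>150: print(ce.round(1),st[4],*[np.round(rect(c,b,q),1) for q in z])
E
python3 - <<'E'
from h import *
c=read_camera("wrist"); 
pale(c,(.005,.034))
f=c["frame"]; hsv=cv2.cvtColor(f,cv2.COLOR_RGB2HSV)
print(hsv[165,257],hsv[145,257],hsv[168,377])
V,S=hsv[...,2],hsv[...,1]
m=(V>150)&(S<40)
for st,ce,b in blob(m): print("pale",ce.round(1),st[4],np.round(rect(c,b,.005),1),np.round(rect(c,b,.034),1))
E
```

```text
[375.4 168.5] 3928 [447.5 327.3  96.6  69.1  17. ] [440.2 315.5  89.   63.7  17. ]
[263.7 156.5] 366 [432.1 189.1  47.6  30.2  57. ] [426.1 188.2  43.9  27.8  57. ]
[  4.  172.1] 294 [ 450.4 -142.5   53.1   12.3  -15.5] [ 442.9 -117.4   48.9   11.3  -15.5]
[134.9 251.7] 1279 [573.4  13.6  66.1  65.3   6.1] [556.3  26.4  60.9  60.2   6.1]
[169.3 310.4] 275 [661.   50.4  53.7  24.  -24.7] [636.9  60.3  49.5  22.1 -24.7]
[ 60  10 220] [ 51  12 216] [ 63  23 215]
pale [376.1 168. ] 1908 [448.1 328.2  98.7  70.4  16.8] [440.8 316.3  90.9  64.9  16.8]
pale [375.7 169.6] 1853 [448.2 328.2  71.1  43.2  17.1] [440.9 316.3  65.5  39.8  17.1]
pale [256.9 168.6] 2104 [446.7 178.1  70.4  60.5 -65.4] [439.5 178.   64.9  55.8 -65.4]
pale [  4.  172.5] 267 [ 450.4 -143.1   52.8   11.1  -15.5] [ 442.9 -117.9   48.6   10.2  -15.5]
pale [ 98.  184.4] 542 [467.2 -26.6  73.4  13.1  10.9] [458.4 -10.6  67.6  12.   10.9]
pale [131.9 250. ] 627 [574.6  12.7  66.5  66.1   6.1] [557.4  25.6  61.3  60.9   6.1]
pale [137.1 255.6] 473 [574.   12.7  38.4  37.6 -83.8] [556.8  25.6  35.4  34.6 -83.8]
pale [170.1 311.5] 218 [658.3  41.6  47.8  27.    4.3] [634.5  52.3  44.1  24.8   4.3]
pale [246.2 315.3] 80 [673.  160.7  21.9  11.8  11.1] [648.  161.9  20.2  10.9  11.1]
pale [256.2 350. ] 72 [ 7.363e+02  1.749e+02  2.220e+01  1.430e+01 -1.000e-01] [ 7.063e+02  1.751e+02  2.040e+01  1.320e+01 -1.000e-01]
```

```bash
python3 -m jog '[{"grip":0,"x":1.2,"y":-2,"z":36,"rx":0,"ry":0,"rz":0},{"grip":0,"x":0,"y":0,"z":36,"rx":0,"ry":0,"rz":0},{"grip":0,"x":0,"y":0,"z":36,"rx":0,"ry":0,"rz":0},{"grip":0,"x":0,"y":0,"z":36,"rx":0,"ry":0,"rz":0},{"grip":0,"x":0,"y":0,"z":36,"rx":0,"ry":0,"rz":0},{"grip":0,"x":0,"y":0,"z":0,"rx":0,"ry":0,"rz":0},{"grip":0,"x":0,"y":0,"z":0,"rx":0,"ry":0,"rz":0}]'
python3 - <<'E'
from h import *
where(); c=wr("w4"); 
f=c["frame"]; hsv=cv2.cvtColor(f,cv2.COLOR_RGB2HSV)
V,S=hsv[...,2],hsv[...,1]
for st,ce,b in blob((V>130)&(S<30)): print("pale",ce.round(1),st,np.round(rect(c,b,.034),1))
E
```

```text
time: 2.6
eef_pos: [0.4342, 0.1795, 0.2231]
tcp_rot: [0.706, 0.708, -0.002, -0.002]
contact_force: [0.5, 0.1, 0.7]
opening: 1.0
t 2.6 tcp [434.2 179.5 223.1] yaw 90.16 tilt 0.33 open 85.0 F [0.5 0.1 0.7]
pale [457.7 233.5] [ 410  164  102  145 4468] [433.5 302.2  82.6  54.7  16.7]
pale [469.5 239. ] [ 433  188   70  103 5575] [433.2 304.8  59.7  36.2  16.7]
pale [256.4 268.9] [ 200  245  104   46 2609] [452.2 177.8  61.8  29.7 -83.5]
pale [ 90.8 378.7] [ 84 373  15  11 116] [5.40e+02 6.35e+01 9.30e+00 9.00e+00 2.00e-01]
```

View pics/w4.png

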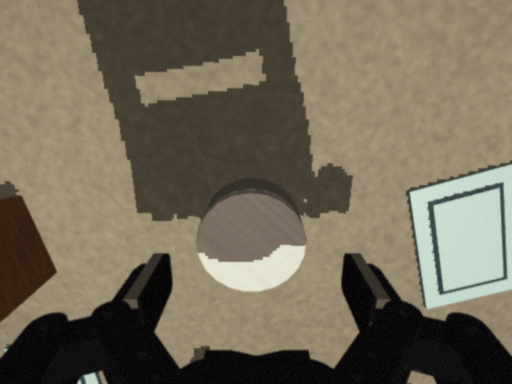

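Tin top spans columns 197–306 and rows 192–291, half of it in the arm's shadow.

```bash
python3 - <<'E'
from h import *
c=read_camera("wrist"); s=where()
for p in [(251.5,241.5),(197,241.5),(306,241.5),(251.5,192),(251.5,291)]: print(p,(ray(c,p,.034)*1000).round(1))
print("grasp pt px",proj(c,[s['eef_pos'][0],s['eef_pos'][1],.068]))
E
```

```text
t 2.7 tcp [436.5 179.4 227. ] yaw 90.11 tilt 0.21 open 85.1 F [0.6 0.5 0.7]
(251.5, 241.5) [436.8 176.8  34. ]
(197, 241.5) [436.9 144.2  34. ]
(306, 241.5) [436.7 209.3  34. ]
(251.5, 192) [405.7 176.8  34. ]
(251.5, 291) [471.9 176.7  34. ]
grasp pt px [255.79151127 273.46307777]
```

```bash
python3 -m jog '[{"grip":0,"x":-2.5,"y":1.5,"z":26,"rx":0,"ry":0,"rz":0},{"grip":0,"x":0,"y":0,"z":25,"rx":0,"ry":0,"rz":0},{"grip":0,"x":0,"y":0,"z":0,"rx":0,"ry":0,"rz":0},{"grip":0,"x":0,"y":0,"z":0,"rx":0,"ry":0,"rz":0},{"grip":1,"x":0,"y":0,"z":0,"rx":0,"ry":0,"rz":0},{"grip":1,"x":0,"y":0,"z":0,"rx":0,"ry":0,"rz":0},{"grip":1,"x":0,"y":0,"z":0,"rx":0,"ry":0,"rz":0},{"grip":1,"x":0,"y":0,"z":0,"rx":0,"ry":0,"rz":0}]' 40
python3 - <<'E'
from h import *
where()
E
```

```text
time: 3.37
eef_pos: [0.4386, 0.1762, 0.1766]
tcp_rot: [0.707, 0.707, 0.002, 0.001]
contact_force: [-1.4, 0.4, 6.2]
opening: 0.761
t 3.37 tcp [438.6 176.2 176.6] yaw 90.03 tilt 0.29 open 64.7 F [-1.4  0.4  6.2]
```

```bash
python3 -m jog '[{"grip":1,"x":0,"y":0,"z":-30,"rx":0,"ry":0,"rz":0},{"grip":1,"x":0,"y":0,"z":-30,"rx":0,"ry":0,"rz":0},{"grip":1,"x":0,"y":0,"z":-30,"rx":0,"ry":0,"rz":0},{"grip":1,"x":0,"y":0,"z":-30,"rx":0,"ry":0,"rz":0},{"grip":1,"x":-30,"y":14,"z":0,"rx":0,"ry":0,"rz":0},{"grip":1,"x":-35,"y":14,"z":0,"rx":0,"ry":0,"rz":0},{"grip":1,"x":-35,"y":14,"z":0,"rx":0,"ry":0,"rz":0},{"grip":1,"x":-35,"y":14,"z":0,"rx":0,"ry":0,"rz":0}]' && python3 -m jog '[{"grip":1,"x":-35,"y":14,"z":0,"rx":0,"ry":0,"rz":0},{"grip":1,"x":-35,"y":14,"z":0,"rx":0,"ry":0,"rz":0},{"grip":1,"x":-35,"y":14,"z":0,"rx":0,"ry":0,"rz":0},{"grip":1,"x":-35,"y":14,"z":0,"rx":0,"ry":0,"rz":0},{"grip":1,"x":-35,"y":14,"z":0,"rx":0,"ry":0,"rz":0},{"grip":1,"x":-35,"y":14,"z":0,"rx":0,"ry":0,"rz":0},{"grip":1,"x":-35,"y":14,"z":0,"rx":0,"ry":0,"rz":0},{"grip":1,"x":-35,"y":14,"z":0,"rx":0,"ry":0,"rz":0}]' && python3 -m jog '[{"grip":1,"x":-35,"y":10,"z":0,"rx":0,"ry":0,"rz":0},{"grip":1,"x":-33,"y":4,"z":0,"rx":0,"ry":0,"rz":0},{"grip":1,"x":0,"y":0,"z":0,"rx":0,"ry":0,"rz":0},{"grip":1,"x":0,"y":0,"z":0,"rx":0,"ry":0,"rz":0}]'
python3 - <<'E'
from h import *
where(); c=wr("w5"); pale(c,(.005,))
E
```

```text
time: 4.03
eef_pos: [0.4934, 0.0396, 0.2957]
tcp_rot: [0.707, 0.708, 0.001, 0.001]
contact_force: [-0.1, -0.4, -1.2]
opening: 0.757
time: 4.7
eef_pos: [0.6056, -0.241, 0.2951]
tcp_rot: [0.707, 0.707, 0.0, 0.001]
contact_force: [-0.2, 0.7, -0.3]
opening: 0.762
time: 5.03
eef_pos: [0.619, -0.3091, 0.2948]
tcp_rot: [0.708, 0.706, 0.0, 0.001]
contact_force: [0.7, 0.7, -0.5]
opening: 0.76
t 5.03 tcp [ 619.  -309.1  294.8] yaw 89.85 tilt 0.08 open 64.6 F [ 0.7  0.7 -0.5]
[433.7   5.2] 626 [ 475.2 -175.3   46.3    8.5   89.9]
[278.1 170.3] 1148 [ 600.3 -293.4   79.9   35.3   51.7]
[215.9 192.1] 290 [ 621.3 -348.3   22.3   18.6   37. ]
```

View pics/w5.png

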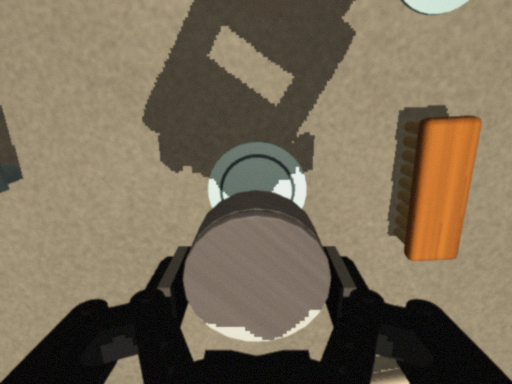

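Pad widest at columns 208–306, top edge at row 142. The held tin spans columns 184–330.

```bash
python3 - <<'E'
from h import *
c=read_camera("wrist"); where()
a=ray(c,(257.5,142),.005)*1000; print("pad min-x edge",a.round(1),"centre x",a[0]+45)
print("pad y",[(ray(c,(u,190),.005)*1000).round(1) for u in (208,306)])
print("tin top y/x",[(ray(c,p,.152)*1000).round(1) for p in [(184,268),(330,268),(257,339)]])
E
```

```text
t 5.13 tcp [ 619.  -306.6  294.2] yaw 90.01 tilt 0.03 open 64.6 F [ 0.6  0.9 -1. ]
pad min-x edge [ 576.  -306.4    5. ] centre x 621.0499276927494
pad y [array([ 619.4, -351.2,    5. ]), array([ 619.5, -262.4,    5. ])]
tin top y/x [array([ 607.1, -338.3,  152. ]), array([ 607.2, -275.9,  152. ]), array([ 645.5, -307.1,  152. ])]
```

```bash
python3 -m jog '[{"grip":1,"x":0,"y":1.5,"z":35,"rx":0,"ry":0,"rz":0},{"grip":1,"x":0,"y":0,"z":35,"rx":0,"ry":0,"rz":0},{"grip":1,"x":0,"y":0,"z":25,"rx":0,"ry":0,"rz":0},{"grip":1,"x":0,"y":0,"z":12,"rx":0,"ry":0,"rz":0},{"grip":1,"x":0,"y":0,"z":3,"rx":0,"ry":0,"rz":0},{"grip":1,"x":0,"y":0,"z":0,"rx":0,"ry":0,"rz":0},{"grip":1,"x":0,"y":0,"z":0,"rx":0,"ry":0,"rz":0}]'
```

```text
time: 5.72
eef_pos: [0.6216, -0.3071, 0.1858]
tcp_rot: [0.707, 0.707, 0.0, 0.002]
contact_force: [-0.5, 0.2, -2.5]
opening: 0.761
```

```bash
python3 - <<'E'
from h import *
where();wr("w6")
E
```

```text
t 5.72 tcp [ 621.6 -307.1  185.8] yaw 90.05 tilt 0.19 open 64.7 F [-0.5  0.2 -2.5]
```

View pics/w6.png

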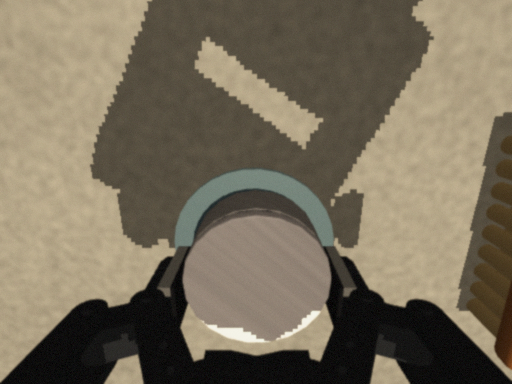

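The tin sits concentric over the pad, with the pad rim at columns 175–333. Lower the last few mm and release.

```bash
python3 -m jog '[{"grip":1,"x":0,"y":0,"z":3,"rx":0,"ry":0,"rz":0},{"grip":1,"x":0,"y":0,"z":0,"rx":0,"ry":0,"rz":0},{"grip":1,"x":0,"y":0,"z":0,"rx":0,"ry":0,"rz":0}]' && python3 -m jog '[{"grip":0,"x":0,"y":0,"z":0,"rx":0,"ry":0,"rz":0},{"grip":0,"x":0,"y":0,"z":0,"rx":0,"ry":0,"rz":0},{"grip":0,"x":0,"y":0,"z":0,"rx":0,"ry":0,"rz":0},{"grip":0,"x":0,"y":0,"z":0,"rx":0,"ry":0,"rz":0},{"grip":0,"x":0,"y":0,"z":-30,"rx":0,"ry":0,"rz":0},{"grip":0,"x":0,"y":0,"z":-40,"rx":0,"ry":0,"rz":0},{"grip":0,"x":0,"y":0,"z":-40,"rx":0,"ry":0,"rz":0},{"grip":0,"x":0,"y":0,"z":0,"rx":0,"ry":0,"rz":0}]'
python3 - <<'E'
from h import *
where();wr("w7")
E
```

```text
time: 6.02
eef_pos: [0.6208, -0.3073, 0.1814]
tcp_rot: [0.707, 0.707, 0.0, 0.001]
contact_force: [0.4, 0.0, -1.9]
opening: 0.76
time: 6.68
eef_pos: [0.6232, -0.3087, 0.302]
tcp_rot: [0.707, 0.707, 0.002, 0.009]
contact_force: [1.4, -1.4, 2.7]
opening: 1.003
t 6.68 tcp [ 623.2 -308.7  302. ] yaw 90.02 tilt 1.02 open 85.2 F [ 1.4 -1.4  2.7]
```

View pics/w7.png

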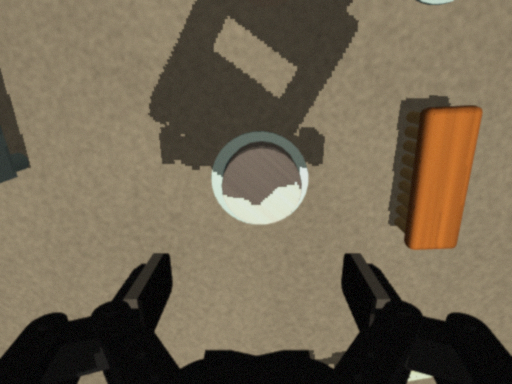

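The tin is on the pad and looks centred: pad at columns 211–308, rows 132–224. Now the brush at about (443,178), plus a top-view check of the tin.

```bash
python3 - <<'E'
from h import *
where(); c=read_camera("wrist")
f=c["frame"]; hsv=cv2.cvtColor(f,cv2.COLOR_RGB2HSV);H,S,V=[hsv[...,i] for i in range(3)]
for st,ce,b in blob((H>5)&(H<22)&(S>130)&(V>130)): print("or",ce.round(1),st[4],np.round(rect(c,b,.042),1))
t=read_camera("top"); cv2.imwrite("pics/t1.png",cv2.resize(t["frame"][140:300,230:450,::-1],None,fx=3.6,fy=3.6,interpolation=cv2.INTER_CUBIC))
E
```

```text
t 6.73 tcp [ 622.4 -308.3  298.4] yaw 90.01 tilt 0.77 open 85.0 F [ 0.9  0.1 -0.2]
or [445.1 179.9] 7065 [ 612.4 -163.1  115.9   39.     2.9]
```

View pics/t1.png

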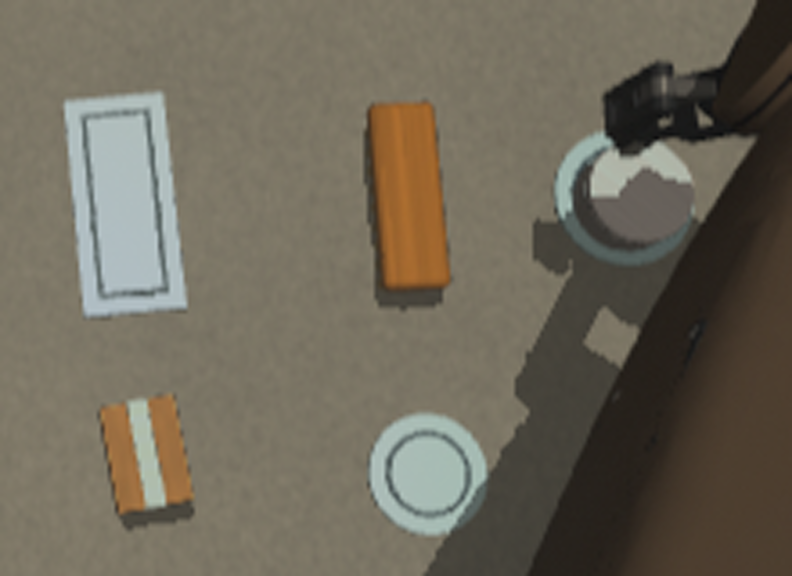

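```bash
python3 -m jog '[{"grip":0,"x":36,"y":-2.5,"z":0,"rx":0,"ry":0,"rz":0},{"grip":0,"x":36,"y":-2.5,"z":0,"rx":0,"ry":0,"rz":0},{"grip":0,"x":36,"y":-2.5,"z":0,"rx":0,"ry":0,"rz":0},{"grip":0,"x":38,"y":-2.5,"z":0,"rx":0,"ry":0,"rz":0},{"grip":0,"x":0,"y":0,"z":0,"rx":0,"ry":0,"rz":-2.9},{"grip":0,"x":0,"y":0,"z":30,"rx":0,"ry":0,"rz":0},{"grip":0,"x":0,"y":0,"z":0,"rx":0,"ry":0,"rz":0},{"grip":0,"x":0,"y":0,"z":0,"rx":0,"ry":0,"rz":0}]' 
python3 - <<'E'
from h import *
c=wr("w8"); s=where(); 
f=c["frame"]; hsv=cv2.cvtColor(f,cv2.COLOR_RGB2HSV);H,S,V=[hsv[...,i] for i in range(3)]
for st,ce,b in blob((H>5)&(H<22)&(S>130)&(V>60)): print("or",ce.round(1),st[4],np.round(rect(c,b,.042),1))
E
```

```text
time: 7.5
eef_pos: [0.6092, -0.1604, 0.2566]
tcp_rot: [0.689, 0.725, -0.002, -0.004]
contact_force: [-0.3, 0.3, -0.2]
opening: 0.996
t 7.55 tcp [ 610.  -161.   258.5] yaw 92.89 tilt 0.28 open 85.3 F [0.3 0.  0.6]
or [253.  218.5] 9647 [ 610.6 -161.4  117.5   40.6    3. ]
```

View pics/w8.png

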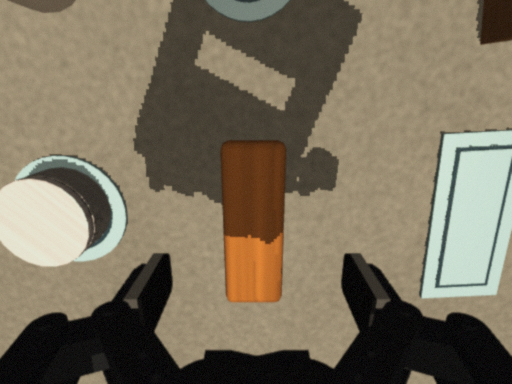

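The brush lies straight between the jaws at (253,218), at world (610.6,-161.4). The tin at left may look offset only from perspective, so I'll check that.

```bash
python3 - <<'E'
from h import *
c=read_camera("wrist"); where()
for X in [(.6205,-.3075,.005),(.6205,-.3075,.039)]: print(proj(c,X).round(1))
a=[(ray(c,p,.039)*1000).round(1) for p in [(90,220),(40,178),(48,266)]]; print(a)
print((ray(c,(127,214),.005)*1000).round(1))
E
```

```text
t 7.6 tcp [ 610.5 -161.5  260. ] yaw 92.87 tilt 0.11 open 84.9 F [ 0.6 -0.4  1.1]
[ 71.1 208.6]
[ 42.1 226.4]
[array([ 614., -274.,   39.]), array([ 585.7, -302.8,   39. ]), array([ 651.8, -308.7,   39. ])]
[ 622.9 -263.5    5. ]
```

Predicted and observed pixels agree within about 4 px, so the tin is within roughly 3 mm of centre. Grasp the brush.

```bash
python3 -m jog '[{"grip":0,"x":0,"y":0,"z":38,"rx":0,"ry":0,"rz":0},{"grip":0,"x":0,"y":0,"z":38,"rx":0,"ry":0,"rz":0},{"grip":0,"x":0,"y":0,"z":0,"rx":0,"ry":0,"rz":0},{"grip":1,"x":0,"y":0,"z":0,"rx":0,"ry":0,"rz":0},{"grip":1,"x":0,"y":0,"z":0,"rx":0,"ry":0,"rz":0},{"grip":1,"x":0,"y":0,"z":0,"rx":0,"ry":0,"rz":0},{"grip":1,"x":0,"y":0,"z":0,"rx":0,"ry":0,"rz":0},{"grip":1,"x":0,"y":0,"z":0,"rx":0,"ry":0,"rz":0}]' 40
python3 - <<'E'
from h import *
where()
E
```

```text
time: 8.27
eef_pos: [0.6121, -0.1618, 0.1883]
tcp_rot: [0.689, 0.725, 0.001, 0.003]
contact_force: [0.7, -1.0, 5.7]
opening: 0.482
t 8.27 tcp [ 612.1 -161.8  188.3] yaw 92.91 tilt 0.36 open 40.9 F [ 0.7 -1.   5.7]
```

```bash
python3 -m jog '[{"grip":1,"x":0,"y":0,"z":-30,"rx":0,"ry":0,"rz":0},{"grip":1,"x":0,"y":0,"z":-30,"rx":0,"ry":0,"rz":0},{"grip":1,"x":35,"y":2,"z":0,"rx":0,"ry":0,"rz":0},{"grip":1,"x":35,"y":2,"z":0,"rx":0,"ry":0,"rz":0},{"grip":1,"x":35,"y":2,"z":0,"rx":0,"ry":0,"rz":0},{"grip":1,"x":35,"y":2,"z":0,"rx":0,"ry":0,"rz":0},{"grip":1,"x":37,"y":2,"z":0,"rx":0,"ry":0,"rz":0},{"grip":1,"x":0,"y":0,"z":0,"rx":0,"ry":0,"rz":-3.6}]' && python3 -m jog '[{"grip":1,"x":0,"y":0,"z":0,"rx":0,"ry":0,"rz":0},{"grip":1,"x":0,"y":0,"z":0,"rx":0,"ry":0,"rz":0}]'
python3 - <<'E'
from h import *
where(); c=wr("w9"); pale(c,(.005,))
f=c["frame"]; hsv=cv2.cvtColor(f,cv2.COLOR_RGB2HSV);H,S,V=[hsv[...,i] for i in range(3)]
for st,ce,b in blob((H>5)&(H<22)&(S>130)&(V>60)): print("or",ce.round(1),st[4],np.round(rect(c,b,.100),1))
E
```

```text
time: 8.93
eef_pos: [0.611, 0.0217, 0.2455]
tcp_rot: [0.664, 0.748, 0.001, -0.001]
contact_force: [0.6, -1.1, -1.4]
opening: 0.484
time: 9.1
eef_pos: [0.6117, 0.0164, 0.2454]
tcp_rot: [0.666, 0.746, 0.0, 0.001]
contact_force: [0.9, -0.5, -1.4]
opening: 0.49
t 9.1 tcp [611.7  16.4 245.4] yaw 96.49 tilt 0.06 open 41.6 F [ 0.9 -0.5 -1.4]
[256.4 126.7] 2012 [555.5  10.1  64.7  26.5 -83.5]
[256.2 141.5] 883 [561.7  10.8  38.3  11.1 -83.5]
or [256.5 248.5] 18114 [600.7  15.4 101.   39.7   6.6]
```

View pics/w9.png

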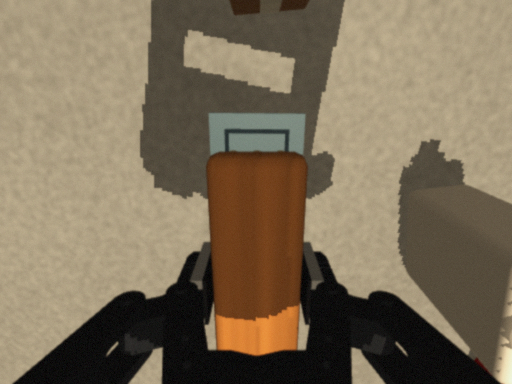

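```bash
python3 - <<'E'
from h import *
c=read_camera("wrist"); where()
u=np.array([np.cos(np.radians(6.5)),np.sin(np.radians(6.5))])
a=ray(c,(256.5,113),.005)[:2]*1000; print("pad edge",a,"centre",a+72*u)
for z in (.096,.100): b=ray(c,(257,152),z)[:2]*1000; print("brush",b,b+60*u)
E
```

```text
t 9.2 tcp [611.8  15.3 245.2] yaw 96.39 tilt 0.04 open 41.1 F [-0.1 -0.2  0. ]
pad edge [542.30720947   7.98793518] centre [613.84438308  16.13856657]
brush [551.69088018   9.259558  ] [611.30519152  16.05175082]
brush [550.94639227   9.16922478] [610.56070361  15.96141761]
```

```bash
python3 -m jog '[{"grip":1,"x":0,"y":1.5,"z":25,"rx":0,"ry":0,"rz":0},{"grip":1,"x":0,"y":0,"z":20,"rx":0,"ry":0,"rz":0},{"grip":1,"x":0,"y":0,"z":4,"rx":0,"ry":0,"rz":0},{"grip":1,"x":0,"y":0,"z":3,"rx":0,"ry":0,"rz":0},{"grip":1,"x":0,"y":0,"z":0,"rx":0,"ry":0,"rz":0},{"grip":1,"x":0,"y":0,"z":0,"rx":0,"ry":0,"rz":0}]' && python3 -m jog '[{"grip":0,"x":0,"y":0,"z":0,"rx":0,"ry":0,"rz":0},{"grip":0,"x":0,"y":0,"z":0,"rx":0,"ry":0,"rz":0},{"grip":0,"x":0,"y":0,"z":0,"rx":0,"ry":0,"rz":0},{"grip":0,"x":0,"y":0,"z":0,"rx":0,"ry":0,"rz":0},{"grip":0,"x":0,"y":0,"z":0,"rx":0,"ry":0,"rz":0},{"grip":0,"x":0,"y":0,"z":-30,"rx":0,"ry":0,"rz":0},{"grip":0,"x":0,"y":0,"z":-40,"rx":0,"ry":0,"rz":0},{"grip":0,"x":0,"y":0,"z":-40,"rx":0,"ry":0,"rz":0}]'
python3 - <<'E'
from h import *
where(); c=wr("w10"); 
E
```

```text
time: 9.7
eef_pos: [0.6135, 0.0152, 0.1935]
tcp_rot: [0.667, 0.745, 0.0, 0.0]
contact_force: [-0.1, 0.9, -1.3]
opening: 0.484
time: 10.37
eef_pos: [0.6125, 0.0164, 0.3023]
tcp_rot: [0.666, 0.746, -0.001, -0.002]
contact_force: [1.1, -0.1, 0.1]
opening: 0.996
t 10.37 tcp [612.5  16.4 302.3] yaw 96.52 tilt 0.23 open 84.7 F [ 1.1 -0.1  0.1]
```

View pics/w10.png

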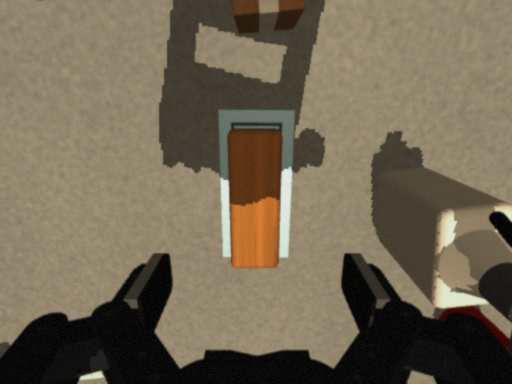

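The brush is well inside its pad margins. Next is the spray bottle.

```bash
python3 -m jog '[{"grip":0,"x":0,"y":0,"z":-40,"rx":0,"ry":0,"rz":0},{"grip":0,"x":0,"y":0,"z":-40,"rx":0,"ry":0,"rz":0},{"grip":0,"x":0,"y":0,"z":-20,"rx":0,"ry":0,"rz":0},{"grip":0,"x":35,"y":4.2,"z":0,"rx":0,"ry":0,"rz":0},{"grip":0,"x":35,"y":4.2,"z":0,"rx":0,"ry":0,"rz":0},{"grip":0,"x":35,"y":4.2,"z":0,"rx":0,"ry":0,"rz":0},{"grip":0,"x":35,"y":4.2,"z":0,"rx":0,"ry":0,"rz":-3.8},{"grip":0,"x":0,"y":0,"z":0,"rx":0,"ry":0,"rz":-3.8}]' && python3 -m jog '[{"grip":0,"x":0,"y":0,"z":0,"rx":0,"ry":0,"rz":0},{"grip":0,"x":0,"y":0,"z":0,"rx":0,"ry":0,"rz":0}]'
python3 - <<'E'
from h import *
where(); c=wr("w11")
E
```

```text
time: 11.08
eef_pos: [0.6132, 0.1625, 0.4027]
tcp_rot: [0.612, 0.791, 0.001, -0.001]
contact_force: [0.3, -0.8, -0.1]
opening: 1.001
time: 11.25
eef_pos: [0.6139, 0.1576, 0.4025]
tcp_rot: [0.615, 0.788, -0.0, 0.0]
contact_force: [-0.0, 0.4, 0.0]
opening: 1.003
t 11.25 tcp [613.9 157.6 402.5] yaw 104.06 tilt 0.03 open 85.2 F [-0.   0.4  0. ]
```

View pics/w11.png

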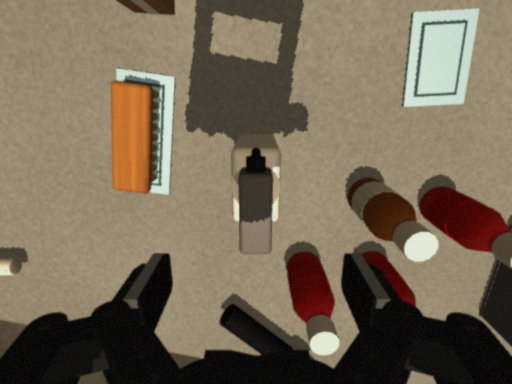

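The spray head spans columns 239–272 and rows ~166–253, square with the tool.

```bash
python3 - <<'E'
from h import *
c=read_camera("wrist"); s=where()
for p in [(239,225),(272,225),(256,253),(256,167)]: print(p,(ray(c,p,.175)*1000).round(1))
print("foot near edge", (ray(c,(257,136),.105)*1000).round(1))
print("tcp px at .175",proj(c,[*s["eef_pos"][:2],.175]).round(1))
pale(c,(.005,))
E
```

```text
t 11.35 tcp [614.1 156.5 402.6] yaw 103.98 tilt 0.02 open 85.2 F [-0.5  0.4  0.4]
(239, 225) [623.6 146.5 175. ]
(272, 225) [617.8 169.5 175. ]
(256, 253) [642.6 163.9 175. ]
(256, 167) [579.3 148.1 175. ]
foot near edge [568.1 146.1 105. ]
tcp px at .175 [255.7 216.3]
[439.6  56.6] 5816 [448.8 327.1  96.6  69.7  16.7]
[160.1 124.9] 1962 [612.9  17.2 142.   65.2   6. ]
```

```bash
python3 -m jog '[{"grip":0,"x":0,"y":-1,"z":35,"rx":0,"ry":0,"rz":0},{"grip":0,"x":0,"y":0,"z":35,"rx":0,"ry":0,"rz":0},{"grip":0,"x":0,"y":0,"z":15,"rx":0,"ry":0,"rz":0},{"grip":0,"x":0,"y":0,"z":0,"rx":0,"ry":0,"rz":0},{"grip":0,"x":0,"y":0,"z":0,"rx":0,"ry":0,"rz":0}]' && python3 -m jog '[{"grip":1,"x":0,"y":0,"z":0,"rx":0,"ry":0,"rz":0},{"grip":1,"x":0,"y":0,"z":0,"rx":0,"ry":0,"rz":0},{"grip":1,"x":0,"y":0,"z":0,"rx":0,"ry":0,"rz":0},{"grip":1,"x":0,"y":0,"z":0,"rx":0,"ry":0,"rz":0},{"grip":1,"x":0,"y":0,"z":0,"rx":0,"ry":0,"rz":0},{"grip":1,"x":0,"y":0,"z":0,"rx":0,"ry":0,"rz":0},{"grip":1,"x":0,"y":0,"z":0,"rx":0,"ry":0,"rz":0}]' 30
python3 - <<'E'
from h import *
where()
E
```

```text
time: 11.77
eef_pos: [0.613, 0.156, 0.3169]
tcp_rot: [0.616, 0.788, -0.001, -0.001]
contact_force: [-0.6, -0.3, 0.5]
opening: 0.997
time: 12.35
eef_pos: [0.6133, 0.1571, 0.3189]
tcp_rot: [0.615, 0.789, 0.001, 0.001]
contact_force: [0.6, -0.4, 3.3]
opening: 0.277
t 12.35 tcp [613.3 157.1 318.9] yaw 104.12 tilt 0.11 open 23.5 F [ 0.6 -0.4  3.3]
```

```bash
python3 -m jog '[{"grip":1,"x":0,"y":0,"z":-15,"rx":0,"ry":0,"rz":0},{"grip":1,"x":0,"y":0,"z":-25,"rx":0,"ry":0,"rz":0},{"grip":1,"x":0,"y":0,"z":-20,"rx":0,"ry":0,"rz":0},{"grip":1,"x":4,"y":-16,"z":0,"rx":0,"ry":0,"rz":0},{"grip":1,"x":6,"y":-25,"z":0,"rx":0,"ry":0,"rz":0},{"grip":1,"x":6,"y":-25,"z":0,"rx":0,"ry":0,"rz":0},{"grip":1,"x":6,"y":-25,"z":0,"rx":0,"ry":0,"rz":0},{"grip":1,"x":12,"y":-25,"z":0,"rx":0,"ry":0,"rz":0}]' && python3 -m jog '[{"grip":1,"x":22,"y":-2,"z":0,"rx":0,"ry":0,"rz":0},{"grip":1,"x":26,"y":0,"z":0,"rx":0,"ry":0,"rz":0},{"grip":1,"x":26,"y":0,"z":0,"rx":0,"ry":0,"rz":0},{"grip":1,"x":26,"y":0,"z":0,"rx":0,"ry":0,"rz":0},{"grip":1,"x":26,"y":0,"z":0,"rx":0,"ry":0,"rz":0},{"grip":1,"x":26,"y":0,"z":0,"rx":0,"ry":0,"rz":0},{"grip":1,"x":20,"y":0,"z":0,"rx":0,"ry":0,"rz":0},{"grip":1,"x":0,"y":0,"z":0,"rx":0,"ry":0,"rz":-2.7}]' && python3 -m jog '[{"grip":1,"x":0,"y":0,"z":0,"rx":0,"ry":0,"rz":0},{"grip":1,"x":0,"y":0,"z":0,"rx":0,"ry":0,"rz":0}]'
python3 - <<'E'
from h import *
where(); wr("w12")
s=read_camera("scene"); cv2.imwrite("pics/s2.png",cv2.resize(s["frame"][100:340,180:480,::-1],None,fx=2.5,fy=2.5))
E
```

```text
time: 13.02
eef_pos: [0.491, 0.1613, 0.377]
tcp_rot: [0.615, 0.788, -0.001, -0.0]
contact_force: [0.2, 0.2, -0.1]
opening: 0.277
time: 13.68
eef_pos: [0.447, 0.3308, 0.3772]
tcp_rot: [0.594, 0.804, 0.0, -0.001]
contact_force: [-1.2, -0.4, 0.2]
opening: 0.273
time: 13.85
eef_pos: [0.4481, 0.3282, 0.3772]
tcp_rot: [0.596, 0.803, -0.0, -0.0]
contact_force: [0.4, -0.3, -0.9]
opening: 0.277
t 13.85 tcp [448.1 328.2 377.2] yaw 106.79 tilt 0.06 open 23.5 F [ 0.4 -0.3 -0.9]
```

View pics/w12.png

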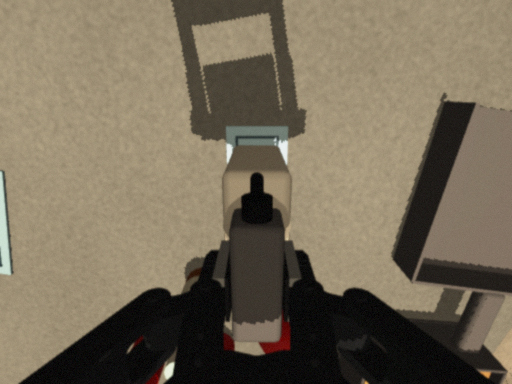

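View pics/s2.png

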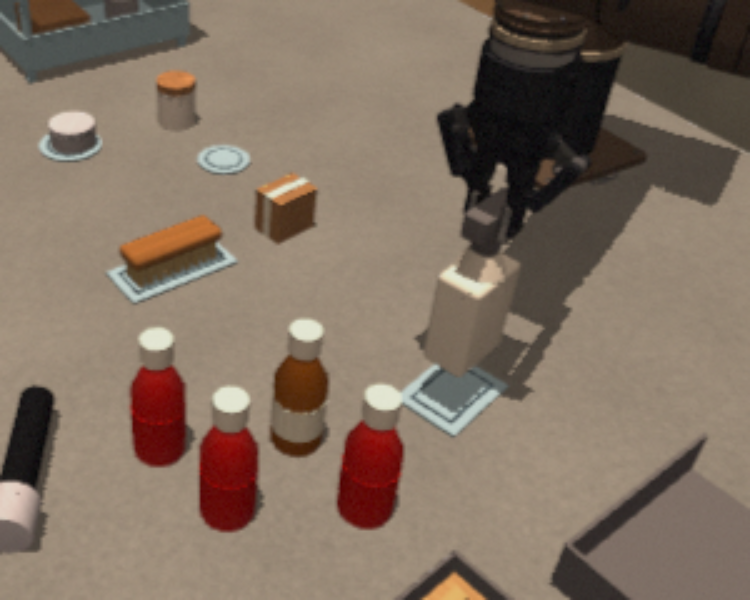

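The bottle hangs upright over its pad, with the pad edge centred at (257,126). Lowering.

```bash
python3 -m jog '[{"grip":1,"x":0,"y":0,"z":20,"rx":0,"ry":0,"rz":0},{"grip":1,"x":0,"y":0,"z":20,"rx":0,"ry":0,"rz":0},{"grip":1,"x":0,"y":0,"z":9,"rx":0,"ry":0,"rz":0},{"grip":1,"x":0,"y":0,"z":3,"rx":0,"ry":0,"rz":0},{"grip":1,"x":0,"y":0,"z":0,"rx":0,"ry":0,"rz":0},{"grip":1,"x":0,"y":0,"z":0,"rx":0,"ry":0,"rz":0}]'
python3 - <<'E'
from h import *
where(); wr("w13")
E
```

```text
time: 14.45
eef_pos: [0.4488, 0.328, 0.3265]
tcp_rot: [0.596, 0.803, 0.001, 0.0]
contact_force: [0.5, 0.1, 1.1]
opening: 0.276
t 14.45 tcp [448.8 328.  326.5] yaw 106.77 tilt 0.09 open 23.5 F [0.5 0.1 1.1]
```

View pics/w13.png

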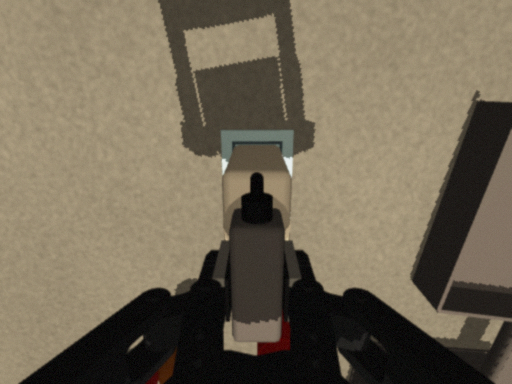

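```bash
python3 -m jog '[{"grip":1,"x":0,"y":0,"z":2.5,"rx":0,"ry":0,"rz":0},{"grip":1,"x":0,"y":0,"z":0,"rx":0,"ry":0,"rz":0},{"grip":1,"x":0,"y":0,"z":0,"rx":0,"ry":0,"rz":0}]' && python3 -m jog '[{"grip":0.8,"x":0,"y":0,"z":0,"rx":0,"ry":0,"rz":0},{"grip":0.4,"x":0,"y":0,"z":0,"rx":0,"ry":0,"rz":0},{"grip":0,"x":0,"y":0,"z":0,"rx":0,"ry":0,"rz":0},{"grip":0,"x":0,"y":0,"z":0,"rx":0,"ry":0,"rz":0},{"grip":0,"x":0,"y":0,"z":0,"rx":0,"ry":0,"rz":0},{"grip":0,"x":0,"y":0,"z":0,"rx":0,"ry":0,"rz":0},{"grip":0,"x":0,"y":0,"z":-30,"rx":0,"ry":0,"rz":0},{"grip":0,"x":0,"y":0,"z":-40,"rx":0,"ry":0,"rz":0}]'
python3 - <<'E'
from h import *
where(); wr("w14")
E
```

```text
time: 14.75
eef_pos: [0.4486, 0.3282, 0.324]
tcp_rot: [0.596, 0.803, 0.001, 0.0]
contact_force: [-0.3, -0.8, 1.4]
opening: 0.276
time: 15.42
eef_pos: [0.4473, 0.3275, 0.389]
tcp_rot: [0.596, 0.803, -0.005, -0.002]
contact_force: [0.5, 0.1, 0.3]
opening: 0.997
t 15.42 tcp [447.3 327.5 389. ] yaw 106.81 tilt 0.61 open 84.8 F [0.5 0.1 0.3]
```

View pics/w14.png

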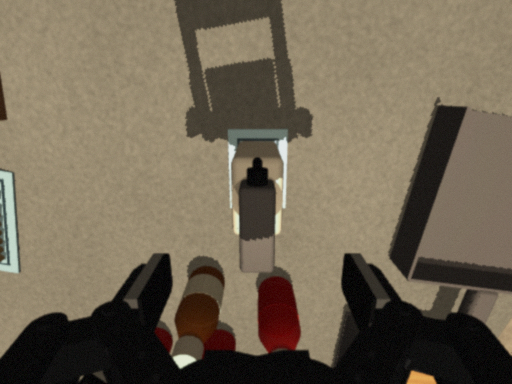

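The spray bottle stands on its pad. Next is the vinegar bottle: turn back to yaw 90 and move above its cap.

```bash
python3 -m jog '[{"grip":0,"x":0,"y":0,"z":-15,"rx":0,"ry":0,"rz":5.6},{"grip":0,"x":0,"y":0,"z":0,"rx":0,"ry":0,"rz":5.6},{"grip":0,"x":0,"y":0,"z":0,"rx":0,"ry":0,"rz":5.6},{"grip":0,"x":-4,"y":35,"z":0,"rx":0,"ry":0,"rz":0},{"grip":0,"x":-4,"y":35,"z":0,"rx":0,"ry":0,"rz":0},{"grip":0,"x":-4,"y":35,"z":0,"rx":0,"ry":0,"rz":0},{"grip":0,"x":-4,"y":35,"z":0,"rx":0,"ry":0,"rz":0},{"grip":0,"x":-4,"y":33,"z":0,"rx":0,"ry":0,"rz":0}]' && python3 -m jog '[{"grip":0,"x":0,"y":0,"z":0,"rx":0,"ry":0,"rz":0},{"grip":0,"x":0,"y":0,"z":0,"rx":0,"ry":0,"rz":0}]'
python3 - <<'E'
from h import *
where(); c=wr("w15"); s=where()
f=c["frame"]; hsv=cv2.cvtColor(f,cv2.COLOR_RGB2HSV);H,S,V=[hsv[...,i] for i in range(3)]
for st,ce,b in blob((V>130)&(S<45)): print(ce.round(1),st,np.round(rect(c,b,.14),1))
print("tcp px",proj(c,[*s["eef_pos"][:2],.14]).round(1))
E
```

```text
time: 16.13
eef_pos: [0.6231, 0.3077, 0.4081]
tcp_rot: [0.707, 0.707, 0.0, 0.0]
contact_force: [0.4, -0.1, 0.6]
opening: 0.998
time: 16.3
eef_pos: [0.6227, 0.3074, 0.4069]
tcp_rot: [0.708, 0.707, -0.001, -0.0]
contact_force: [-0.3, 0.2, 0.3]
opening: 0.999
t 16.3 tcp [622.7 307.4 406.9] yaw 89.91 tilt 0.09 open 84.9 F [-0.3  0.2  0.3]
t 16.35 tcp [621.6 307.9 407.4] yaw 89.97 tilt 0.09 open 85.2 F [-0.7 -0.   0.5]
[278.3  38.4] [ 242    0   77   62 1230] [492.6 324.7  44.2  41.2 -73. ]
[288.9   8.9] [265   0  54  24 870] [486.3 331.7  36.4  13.9  89.9]
[ 41.4 150.4] [   0   93   69  118 1428] [586.2 129.4  92.4  30.3   6. ]
[ 31.  131.4] [ 22 107  20  53 129] [569.2 132.4  40.1   2.5   6.2]
[372.9 182.1] [ 355  165   37   35 1004] [609.  403.   29.5  29.  -39.2]
[258.7 200.7] [239 186  36  28 616] [625.7 309.8  29.6  19.3 -60.6]
[302.4 295.2] [287 282  32  27 678] [719.1 350.6  29.3  29.   89.9]
[206.8 315.8] [192 303  31  26 619] [743.  259.7  29.4  29.1 -41.8]
[244.2 350.1] [236 345  23  10  89] [785.2 297.9  23.1   8.   72.2]
tcp px [256.9 197.1]
```

View pics/w15.png

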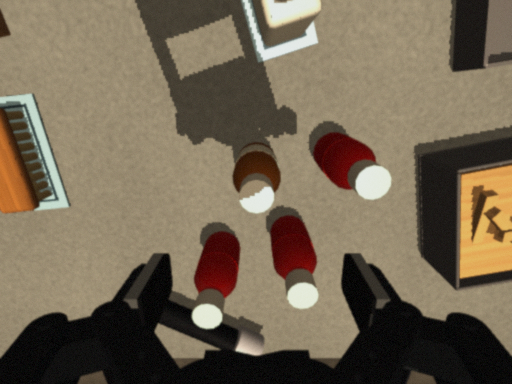

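The vinegar cap is centred at about (257,197), matching the tool axis projection (256.9,197.1). The red caps are clear of the jaws. Descend and grip.

```bash
python3 -m jog '[{"grip":0,"x":0,"y":0,"z":35,"rx":0,"ry":0,"rz":0},{"grip":0,"x":0,"y":0,"z":35,"rx":0,"ry":0,"rz":0},{"grip":0,"x":0,"y":0,"z":35,"rx":0,"ry":0,"rz":0},{"grip":0,"x":0,"y":0,"z":20,"rx":0,"ry":0,"rz":0},{"grip":0,"x":0,"y":0,"z":0,"rx":0,"ry":0,"rz":0},{"grip":0,"x":0,"y":0,"z":0,"rx":0,"ry":0,"rz":0}]' && python3 -m jog '[{"grip":1,"x":0,"y":0,"z":0,"rx":0,"ry":0,"rz":0},{"grip":1,"x":0,"y":0,"z":0,"rx":0,"ry":0,"rz":0},{"grip":1,"x":0,"y":0,"z":0,"rx":0,"ry":0,"rz":0},{"grip":1,"x":0,"y":0,"z":0,"rx":0,"ry":0,"rz":0},{"grip":1,"x":0,"y":0,"z":0,"rx":0,"ry":0,"rz":0},{"grip":1,"x":0,"y":0,"z":0,"rx":0,"ry":0,"rz":0},{"grip":1,"x":0,"y":0,"z":0,"rx":0,"ry":0,"rz":0}]' 60
python3 - <<'E'
from h import *
where()
E
```

```text
time: 16.85
eef_pos: [0.6199, 0.3086, 0.2824]
tcp_rot: [0.707, 0.708, -0.001, -0.001]
contact_force: [0.2, -0.2, 0.9]
opening: 1.005
time: 17.43
eef_pos: [0.6219, 0.3081, 0.2851]
tcp_rot: [0.707, 0.707, 0.001, 0.001]
contact_force: [-0.3, -0.9, 6.0]
opening: 0.331
t 17.43 tcp [621.9 308.1 285.1] yaw 90.01 tilt 0.14 open 28.2 F [-0.3 -0.9  6. ]
```

```bash
python3 -m jog '[{"grip":1,"x":0,"y":0,"z":-15,"rx":0,"ry":0,"rz":0},{"grip":1,"x":0,"y":0,"z":-30,"rx":0,"ry":0,"rz":0},{"grip":1,"x":0,"y":0,"z":-30,"rx":0,"ry":0,"rz":0},{"grip":1,"x":0,"y":0,"z":-20,"rx":0,"ry":0,"rz":0},{"grip":1,"x":-15,"y":-5.5,"z":0,"rx":0,"ry":0,"rz":0},{"grip":1,"x":-25,"y":-9.5,"z":0,"rx":0,"ry":0,"rz":0},{"grip":1,"x":-30,"y":-11,"z":0,"rx":0,"ry":0,"rz":0},{"grip":1,"x":-30,"y":-11,"z":0,"rx":0,"ry":0,"rz":0}]' && python3 -m jog '[{"grip":1,"x":-30,"y":-11,"z":0,"rx":0,"ry":0,"rz":0},{"grip":1,"x":-30,"y":-11,"z":0,"rx":0,"ry":0,"rz":0},{"grip":1,"x":-30,"y":-11,"z":0,"rx":0,"ry":0,"rz":0},{"grip":1,"x":-30,"y":-11,"z":0,"rx":0,"ry":0,"rz":0},{"grip":1,"x":-30,"y":-11,"z":0,"rx":0,"ry":0,"rz":0},{"grip":1,"x":-30,"y":-11,"z":0,"rx":0,"ry":0,"rz":0},{"grip":1,"x":-30,"y":-11,"z":0,"rx":0,"ry":0,"rz":0},{"grip":1,"x":-30,"y":-11,"z":0,"rx":0,"ry":0,"rz":0}]' && python3 -m jog '[{"grip":1,"x":-30,"y":-11,"z":0,"rx":0,"ry":0,"rz":0},{"grip":1,"x":-30,"y":-11,"z":0,"rx":0,"ry":0,"rz":0},{"grip":1,"x":-30,"y":-11,"z":0,"rx":0,"ry":0,"rz":0},{"grip":1,"x":-30,"y":-12,"z":0,"rx":0,"ry":0,"rz":0},{"grip":1,"x":-21,"y":-10,"z":0,"rx":0,"ry":0,"rz":0},{"grip":1,"x":0,"y":0,"z":0,"rx":0,"ry":0,"rz":0},{"grip":1,"x":0,"y":0,"z":0,"rx":0,"ry":0,"rz":0},{"grip":1,"x":0,"y":0,"z":0,"rx":0,"ry":0,"rz":0}]'
python3 - <<'E'
from h import *
where(); wr("w16")
s=read_camera("scene"); cv2.imwrite("pics/s3.png",cv2.resize(s["frame"][100:340,180:480,::-1],None,fx=2.5,fy=2.5))
E
```

```text
time: 18.1
eef_pos: [0.5832, 0.2075, 0.377]
tcp_rot: [0.707, 0.708, -0.001, -0.001]
contact_force: [-0.2, -0.2, -2.4]
opening: 0.333
time: 18.77
eef_pos: [0.4951, -0.0329, 0.3774]
tcp_rot: [0.707, 0.707, -0.0, -0.001]
contact_force: [-0.1, -0.9, -3.1]
opening: 0.331
time: 19.43
eef_pos: [0.4413, -0.1725, 0.3777]
tcp_rot: [0.707, 0.707, 0.0, -0.001]
contact_force: [0.5, 0.2, -4.1]
opening: 0.338
t 19.43 tcp [ 441.3 -172.5  377.7] yaw 89.99 tilt 0.11 open 28.7 F [ 0.5  0.2 -4.1]
```

View pics/w16.png

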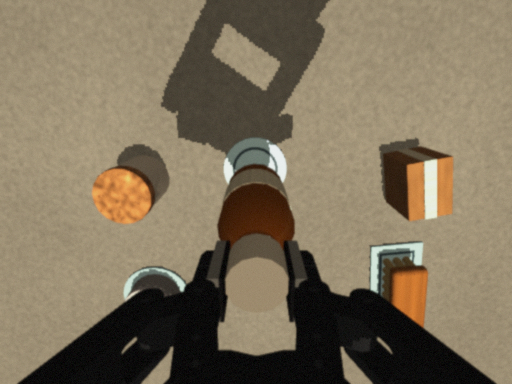

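View pics/s3.png

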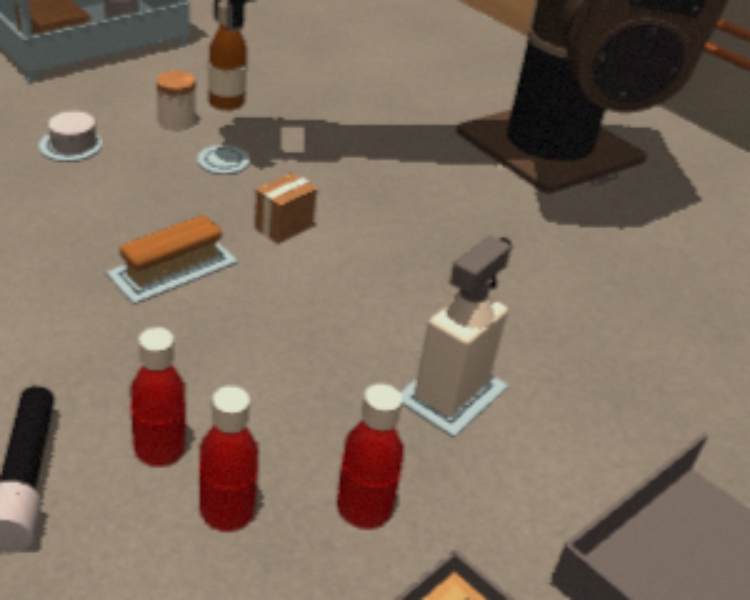

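Upright over the pad: pad columns 223–287, top row 138. Checking the pad centre from here.

```bash
python3 - <<'E'
from h import *
c=read_camera("wrist"); where()
a=ray(c,(255,138),.005)*1000; print(a[0]+37, [(ray(c,(u,168),.005)*1000).round(1) for u in (223,287)])
E
```

```text
t 19.58 tcp [ 441.7 -171.9  378. ] yaw 90.11 tilt 0.04 open 28.0 F [ 0.6 -0.3 -3.2]
443.59691140396376 [array([ 441.5, -210.6,    5. ]), array([ 441.4, -135.6,    5. ])]
```

```bash
python3 -m jog '[{"grip":1,"x":-1,"y":1,"z":25,"rx":0,"ry":0,"rz":0},{"grip":1,"x":0,"y":0,"z":30,"rx":0,"ry":0,"rz":0},{"grip":1,"x":0,"y":0,"z":20,"rx":0,"ry":0,"rz":0},{"grip":1,"x":0,"y":0,"z":8,"rx":0,"ry":0,"rz":0},{"grip":1,"x":0,"y":0,"z":4,"rx":0,"ry":0,"rz":0},{"grip":1,"x":0,"y":0,"z":0,"rx":0,"ry":0,"rz":0},{"grip":1,"x":0,"y":0,"z":0,"rx":0,"ry":0,"rz":0}]'
python3 - <<'E'
from h import *
where(); wr("w17")
E
```

```text
time: 20.17
eef_pos: [0.4432, -0.1741, 0.2926]
tcp_rot: [0.707, 0.707, 0.0, 0.002]
contact_force: [0.0, 0.8, -3.6]
opening: 0.335
t 20.17 tcp [ 443.2 -174.1  292.6] yaw 90.06 tilt 0.18 open 28.4 F [ 0.   0.8 -3.6]
```

View pics/w17.png

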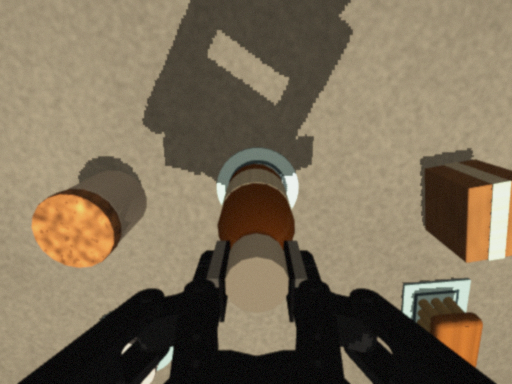

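Centred, and the force is still only the bottle's weight. Lower in small steps until it is carried by the pad.

```bash
python3 -m jog '[{"grip":1,"x":0,"y":0,"z":2,"rx":0,"ry":0,"rz":0},{"grip":1,"x":0,"y":0,"z":0,"rx":0,"ry":0,"rz":0},{"grip":1,"x":0,"y":0,"z":0,"rx":0,"ry":0,"rz":0}]' && python3 -m jog '[{"grip":1,"x":0,"y":0,"z":1.5,"rx":0,"ry":0,"rz":0},{"grip":1,"x":0,"y":0,"z":0,"rx":0,"ry":0,"rz":0},{"grip":1,"x":0,"y":0,"z":0,"rx":0,"ry":0,"rz":0}]'
```

```text
time: 20.47
eef_pos: [0.4428, -0.1742, 0.2901]
tcp_rot: [0.707, 0.707, 0.0, 0.001]
contact_force: [0.2, -0.2, -2.0]
opening: 0.332
time: 20.72
eef_pos: [0.4433, -0.1745, 0.29]
tcp_rot: [0.707, 0.707, 0.0, 0.001]
contact_force: [-0.8, -0.7, 5.2]
opening: 0.333
```

Contact is made (force rose from -2 to +5 N). Release and retreat.

```bash
python3 -m jog '[{"grip":0.8,"x":0,"y":0,"z":0,"rx":0,"ry":0,"rz":0},{"grip":0.4,"x":0,"y":0,"z":0,"rx":0,"ry":0,"rz":0},{"grip":0,"x":0,"y":0,"z":0,"rx":0,"ry":0,"rz":0},{"grip":0,"x":0,"y":0,"z":0,"rx":0,"ry":0,"rz":0},{"grip":0,"x":0,"y":0,"z":0,"rx":0,"ry":0,"rz":0},{"grip":0,"x":0,"y":0,"z":-30,"rx":0,"ry":0,"rz":0},{"grip":0,"x":0,"y":0,"z":-40,"rx":0,"ry":0,"rz":0},{"grip":0,"x":0,"y":0,"z":-40,"rx":0,"ry":0,"rz":0}]' && python3 -m jog '[{"grip":0,"x":38,"y":0,"z":-10,"rx":0,"ry":0,"rz":0},{"grip":0,"x":38,"y":0,"z":0,"rx":0,"ry":0,"rz":0},{"grip":0,"x":38,"y":0,"z":0,"rx":0,"ry":0,"rz":0},{"grip":0,"x":38,"y":0,"z":0,"rx":0,"ry":0,"rz":0},{"grip":0,"x":38,"y":0,"z":0,"rx":0,"ry":0,"rz":0},{"grip":0,"x":38,"y":0,"z":0,"rx":0,"ry":0,"rz":0},{"grip":0,"x":38,"y":0,"z":0,"rx":0,"ry":0,"rz":0},{"grip":0,"x":0,"y":0,"z":0,"rx":0,"ry":0,"rz":0}]'
python3 - <<'E'
from h import *
where(); t=read_camera("top"); cv2.imwrite("pics/t2.png",cv2.resize(t["frame"][:,:,::-1],None,fx=1.55,fy=1.55,interpolation=cv2.INTER_CUBIC))
E
```

```text
time: 21.38
eef_pos: [0.442, -0.1736, 0.3975]
tcp_rot: [0.707, 0.707, -0.0, -0.002]
contact_force: [0.4, -0.6, 0.9]
opening: 1.0
time: 22.05
eef_pos: [0.4415, 0.097, 0.4077]
tcp_rot: [0.705, 0.71, 0.001, -0.001]
contact_force: [-0.4, -0.1, 0.5]
opening: 1.001
t 22.05 tcp [441.5  97.  407.7] yaw 90.42 tilt 0.15 open 85.1 F [-0.4 -0.1  0.5]
```

View pics/t2.png

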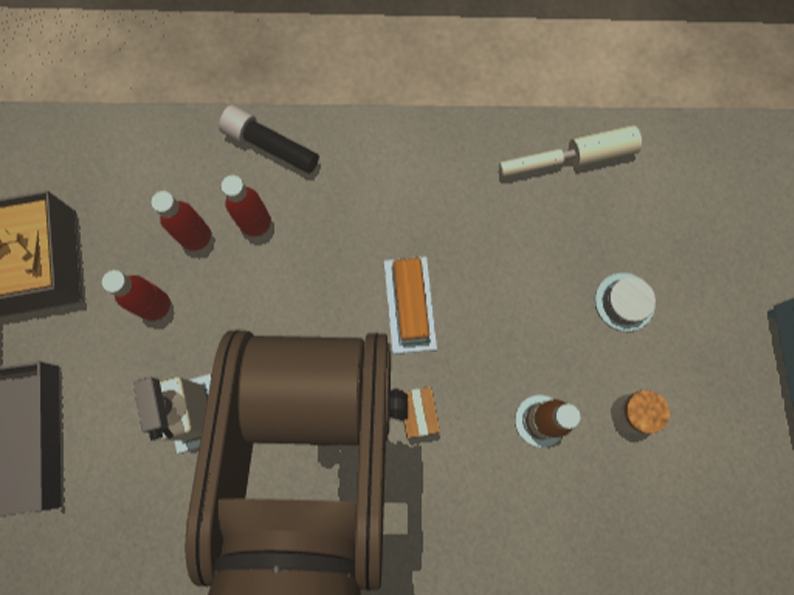

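The pads and their things are all visible in the top view. I'll measure each top surface at its expected height on the pad.

```bash
python3 - <<'E'
from h import *
c=read_camera("top"); f=c["frame"]; hsv=cv2.cvtColor(f,cv2.COLOR_RGB2HSV);H,S,V=[hsv[...,i] for i in range(3)]
def m(n,mask,z,u0,u1,v0,v1):
    r=np.zeros(H.shape,bool); r[v0:v1,u0:u1]=1
    for st,ce,b in blob(mask&r): print(n,ce.round(1),st[4],np.round(rect(c,b,z),1))
orange=(H>8)&(H<20)&(S>110)&(V>95)
m("brush",orange,.047,240,290,150,240)
m("jar",orange,.072,400,440,245,285); m("carton",orange,.06,258,295,245,290)
m("cap",(V>125)&(S<45),.145,357,378,258,280)
m("head",(H<20)&(S<46)&(V>88)&(V<125),.18,80,112,238,290)
m("tin",(V>125)&(S<16),.039,385,430,170,220)
for p in [(408,193),(392,185),(365,268)]: print(hsv[p[1],p[0]])
for n,X in dict(tin=(.6195,-.3075,.039),head=(.4475,.3278,.18),cap=(.442,-.173,.145)).items(): print(n,proj(c,X).round(1))
cv2.imwrite("pics/t3.png",cv2.resize(f[160:310,330:440,::-1],None,fx=5,fy=4,interpolation=cv2.INTER_CUBIC))
cv2.imwrite("pics/t4.png",cv2.resize(f[225:305,75:160,::-1],None,fx=7,fy=7,interpolation=cv2.INTER_CUBIC))
E
```

```text
brush [264.8 192.4] 933 [611.5  15.2 118.2  40.7   6.5]
jar [417.9 265.1] 598 [ 451.3 -303.9   56.3   54.    -4.2]
carton [277.  264.5] 222 [451.4 -11.   62.   15.6  10.9]
carton [265.2 272.1] 125 [445.7  17.4  61.6  15.7  11.1]
cap [366.6 267.9] 209 [ 441.4 -176.5   29.7   28.9   44. ]
head [ 94.4 260.5] 397 [448.4 327.7  60.5  21.9  16.7]
[ 43  19 187]
[93 38 80]
[ 75  18 193]
tin [407.8 190.6]
head [ 94.1 260.9]
cap [364.6 267.7]
```

View pics/t3.png

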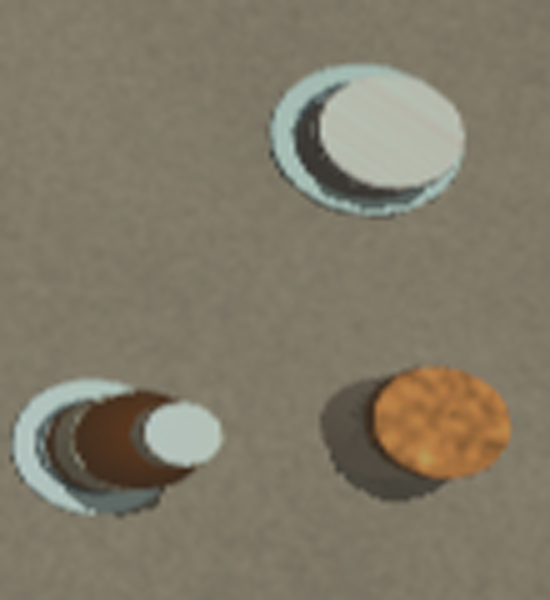

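View pics/t4.png

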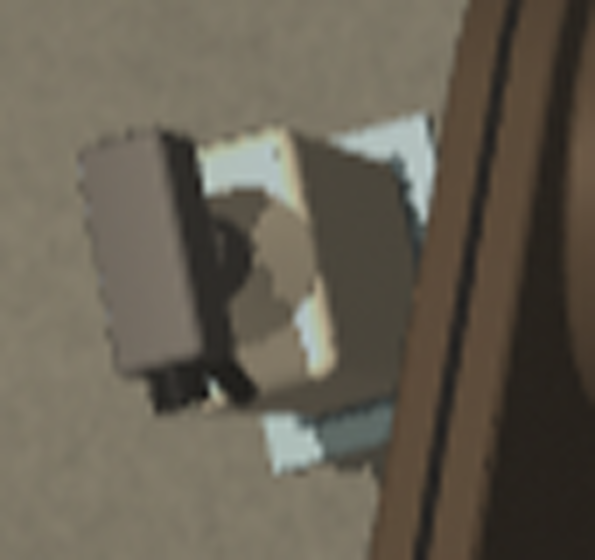

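```bash
python3 - <<'E'
from h import *
from plant import sign_off
c=read_camera("top"); print("tin",(ray(c,(408,192.6),.039)*1000).round(1))
s=where(); print(sign_off())
E
```

```text
tin [ 614.8 -307.6   39. ]
t 22.2 tcp [442.3  92.3 407.5] yaw 90.1 tilt 0.04 open 84.9 F [-1.  -0.2  0.2]
the job is handed in; nothing more can be done
None
```

I put the tin, brush, spray bottle and vinegar bottle on their own pads, one after the other, and handed the job in at 22.2 s. The hand-in gives no verdict. The gripper was open and clear of everything at the end.

My last measurements came from the top camera, with all offsets from the pad centre against a 12 mm limit:

| Thing | Offset from pad centre | Lengthwise alignment |
|---|---|---|
| Tin | about 4.5 mm | not needed |
| Brush | about 1 mm | 6.5° both |
| Spray bottle | about 1.5 mm | 16.7° against 16.8–16.9° |
| Vinegar bottle | about 3.5 mm | not needed |

- **Jar and carton:** they measured the same as at the start, to within a millimetre.
- **Upright and at rest:** I judged this from the pictures; tilt and resting height were not measured separately.
- **Disagreements:** for the tin, the wrist camera suggested about 2–3 mm off centre, against 4.5 mm from the top camera. The scene camera read about 5–10 mm higher in x than the top camera. I used the top and wrist cameras, which agreed with each other to about 2–3 mm.
- **Refused moves:** my first two move attempts were refused because every row needs all seven fields. The arm did not move on those.

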